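# Pack a pump spares box, heaviest parts lowest

## Robot

A 6-joint arm with a two-finger parallel gripper is mounted at the origin on the work surface. World frame = base frame: x ahead of the robot, y to its left, z up, the work surface at z = 0. Lengths are in m, angles in rad, forces in N, time in s.
With the tool pointing down it reaches from about 0.275 to 0.825 m from the base axis. Payload 4.9 kg.
Tool frame: the origin (TCP) lies at the very end of the fingers, on their centre line; the grasp point (between the pads) lies 19 mm behind it; z points along the fingers, x is the direction in which the jaws open and shut, and the axes are right-handed (so a half turn about z gives the same grasp; the last joint's range is limited). The gripper opens to 85 mm and grips with 20 to 120 N. Pads are 22 mm wide; open, the fingers measure 114 mm over their backs; the gripper's body (76 mm by 85 mm) begins 54 mm behind the grasp point. The pads swing forward as they close: fully open they stand 13 mm farther back than shut.
Start: joints at [-1.235, 0.326, -0.193, 1.052, 0, 1.437], TCP at [0.249, -0.49, 0.231] pointing down, gripper open.
Joint ranges: [-2.65, 2.65], [-0.97, 1.79], [-1.3, 1.35], [-1.93, 2.1], [-1.47, 1.37], [-3.14, 3.14]. Speed limits (rad/s): [2.57, 2.57, 3.14, 3.14, 3.14, 3.14].

## Interface

Orientations are given as [roll, pitch, yaw] about the fixed x, y, z axes, in that order (R = Rz(yaw) Ry(pitch) Rx(roll)).
In Python, from cell import observe, camera, hand_in gives the robot as it stands. The module is installed in compiled form; this text tells all that it offers.
- The arm moves only by the tool jog_arm, never from a script. Its argument "targets" is a list of rows, each a list of 7 numbers: the shift along the tool's x, y, z scaled (see below), then the turn, a rotation vector about the tool's x, y, z scaled (see below), then the gripper's target within -1 to 1 (fully open at 1, half-way at 0, shut at -1). In form: [[dx, dy, dz, ax, ay, az, hand], ...]. A call has 1 to 12 rows; each row is the pose to reach, as a shift and turn from the pose commanded when the call began, along the tool's axes at that moment, turning the shorter way round; what a row does not reach only later rows make up. The controller multiplies each number of a shift by 150 mm and each number of a turn by 360 degrees. A row lasts 1/8 s, in which the tool goes at most 62.5 mm and 10.7 degrees, less where a joint would pass 70% of its speed; a pose out of reach is approached as far as the arm can. A call with a number of a shift or a turn outside -1 to 1 is refused whole. A call with a gripper value outside its range is refused whole. The fingers move at their own pace and stop on an object; "force" is the grip in N (left out, the last holds). Time passes only in rows, so rows that repeat a pose let the fingers close. It gives the time, the measured TCP pose, the force and the opening at its end, in the units of the state.
- observe(): the state, without advancing time (a new reading comes with each control period).
- camera(name): name is "side" or "top" or "wrist"; returns a dict with "color" (420x560x3 uint8, blue, green, red), "K" (3x3 intrinsics, pixels), "k1" (the pictures are not rectified: a ray, as slopes to the right and down, at radius r is drawn at 1 + k1 r^2 times it, then the intrinsics apply), "world_to_cam" (4x4, takes a point from world to camera coordinates). Camera axes: x right, y up, looking along -z (the intrinsics and any distortion apply to the point x, -y, -z); pixel columns grow to the right and rows downward; lengths in m; the calibration is good to about 2 mm. A picture is of the moment at which its call begins. There is no depth.
- hand_in(): hands the job in, once; it reports no verdict.
The state is a dict: "time": time; "joint_pos": joint angles; "joint_vel": joint speeds; "joint_torque": joint torques, N m; "position": TCP position; "ee_rot": TCP orientation; "ft_force": force on the tool from outside, world axes, zero at the start; "moment": the same for the moment, N m; "opening": finger opening in m.
Only numpy, scipy, OpenCV 4.12 (cv2) and the standard library are available. Lean on these libraries where they do the work, as an engineer would, in place of code of your own. Each camera call takes 0.05 s, during which the arm holds its last target.

## Task

Pack the pump spares into the grey transit box with the heaviest lowest: first stand all the steel castings from the tray upright on the box's floor, then lay all the aluminium covers flat on top of the castings, then lay all the black gaskets flat on the covers, and last put the lid on so that it sits fully home. Set the castings down, do not drop them, and leave the bottles and tools on the bench where they are.

Things in the scene. Friction and masses are not known exactly. Their poses are not given: they have to be found in the camera images.
- box: grey plastic transit box, open on top, fixed; outside 134 (x) by 188 (y) by 77 mm high, walls and floor 5 mm thick, so inside 124 by 178 mm and 72 mm deep. Origin: centre of its underside; x across the short side, y along the long side, z up. Three castings fit on its floor in a row along y (centres at y = -58, 0, +58 mm), with room for fingers on their x sides
- tray: black plastic tray fixed to the bench, 76 (x) by 204 (y) by 18 mm high, with three square pockets in a row along y (centres at y = -64, 0, +64 mm), each 53 mm square and 13 mm deep (pocket floor 5 mm above the bench). Origin: centre of its underside
- casting1: steel pump-head casting, about 0.34 to 0.53 kg, the heaviest kind of part: a square flange 50 by 50 by 12 mm with a square block (boss) 34 by 34 by 20 mm standing centred on it, total height 32 mm, flat top. It starts in a tray pocket, its flange 1 mm below the tray's top, so only the boss can be gripped. Origin: centre of the flange's underside; sides parallel to x and y, z up. May be absent (two or three are there)
- casting2: steel pump-head casting, about 0.34 to 0.53 kg, the heaviest kind of part: a square flange 50 by 50 by 12 mm with a square block (boss) 34 by 34 by 20 mm standing centred on it, total height 32 mm, flat top. It starts in a tray pocket, its flange 1 mm below the tray's top, so only the boss can be gripped. Origin: centre of the flange's underside; sides parallel to x and y, z up. May be absent (two or three are there)
- casting3: steel pump-head casting, about 0.34 to 0.53 kg, the heaviest kind of part: a square flange 50 by 50 by 12 mm with a square block (boss) 34 by 34 by 20 mm standing centred on it, total height 32 mm, flat top. It starts in a tray pocket, its flange 1 mm below the tray's top, so only the boss can be gripped. Origin: centre of the flange's underside; sides parallel to x and y, z up. May be absent (two or three are there)
- cover1: grey anodised aluminium cover plate, 60 (x) by 48 (y) by 8 mm, 0.1 kg, flat on both sides, lying on the bench. Origin: centre of its underside, z up. May be absent (one or two are there)
- cover2: grey anodised aluminium cover plate, 60 (x) by 48 (y) by 8 mm, 0.1 kg, flat on both sides, lying on the bench. Origin: centre of its underside, z up. May be absent (one or two are there)
- gasket1: black stiff gasket, 15 g, the lightest kind of part: a square frame 48 by 48 by 5 mm with a 24 mm square window, lying on the bench. Origin: centre of its underside, sides parallel to x and y, z up. May be absent (two or three are there)
- gasket2: black stiff gasket, 15 g, the lightest kind of part: a square frame 48 by 48 by 5 mm with a 24 mm square window, lying on the bench. Origin: centre of its underside, sides parallel to x and y, z up. May be absent (two or three are there)
- gasket3: black stiff gasket, 15 g, the lightest kind of part: a square frame 48 by 48 by 5 mm with a 24 mm square window, lying on the bench. Origin: centre of its underside, sides parallel to x and y, z up. May be absent (two or three are there)
- lid: grey lid of the box, 0.2 to 0.33 kg, on the bench: a plate 138 (x) by 192 (y) by 5 mm on a smaller panel 116 by 170 by 6 mm that drops into the box's mouth (4 mm play all round); on top, centred, a black rib handle 14 (x) by 80 (y) mm, z = 11 to 33 mm. Origin: centre of the panel's underside, z up. Seated, its origin is 71 mm above the box's and its plate rests on the rim. Either way round fits
- amber: amber glass bottle, 66 mm across and about 140 mm high, standing; a bystander, to be left alone. Origin: centre of its underside
- jar: glass jar, 60 mm across and 80 mm high, standing; a bystander, to be left alone. Origin: centre of its underside
- vial: small glass vial, 24 mm across and 42 mm high, standing; a bystander, to be left alone. Origin: centre of its underside
- driver: screwdriver, 170 mm long, lying; a bystander, to be left alone. Origin: centre of its underside
- spanner: spanner, 140 mm long, lying; a bystander, to be left alone. Origin: centre of its underside
Things that resemble listed ones, but are neither listed nor needed, are in the scene too. Leave any red look-alike of the casting2 alone.

How it is judged:
By the outcome, as a careful person would: the job done as asked, in the order asked, and still so for the second after the job is handed in, with the robot touching nothing.
Of casting1, casting2, casting3 only 2 to 3 are there at a start; the rules pass over those that are not, and their reading is None.
Of cover1, cover2 only 1 to 2 are there at a start; the rules pass over those that are not, and their reading is None.
Of gasket1, gasket2, gasket3 only 2 to 3 are there at a start; the rules pass over those that are not, and their reading is None.
At some moment in a run one of lid may be knocked a few centimetres aside while the robot is not near it.
It also fails if it takes over 210 s, if anything falls off the work surface, if the arm or the gripper's body presses on something with over 40 N, if the wrist force passes 120 N, or if a joint passes its speed limit or range.

## Working session

There is one attempt and no reset: what is moved stays moved. The work goes in short steps, Python scripts to look and compute and a tool call to move; the robot and the scene stay as the last step left them, time stands still between calls to the robot, and variables do not carry over. Pictures are saved under pics/ and viewed, and the job is handed in when it is done.

Besides the shell and the picture viewer there is one more tool, called after "Request:" as name(argument=value, ...) on one line, values as JSON. jog_arm: Moves the arm, as the interface text tells. Its arguments: {"type":"object","properties":{"targets":{"type":"array"},"force":{"type":"number"}},"required":["targets"]}

```bash
mkdir -p pics; cat > h.py <<'E'
from cell import observe, camera, hand_in
import numpy as np, cv2
def snap(name,fn):
    c=camera(name); cv2.imwrite('pics/'+fn,c['color']); np.savez('pics/'+fn[:-4]+'.npz',**{k:c[k] for k in c}); return c
def load(fn):
    d=np.load('pics/'+fn+'.npz'); return {k:d[k] for k in d.files}
def ray(c,u,v):
    K=c['K'];k1=float(c['k1'])
    a=np.array([(u-K[0,2])/K[0,0],(v-K[1,2])/K[1,1]]); rd=np.hypot(*a); r=rd
    for _ in range(50): r=rd/(1+k1*r*r)
    a=a*(r/rd if rd>0 else 1)
    W=np.linalg.inv(c['world_to_cam']); d=W[:3,:3]@np.array([a[0],-a[1],-1]); return W[:3,3],d
def onz(c,u,v,z):
    o,d=ray(c,u,v); return o+d*(z-o[2])/d[2]
def proj(c,p):
    q=c['world_to_cam']@np.append(p,1); a=np.array([q[0]/-q[2],-q[1]/-q[2]]); a=a*(1+float(c['k1'])*(a@a))
    return c['K'][0,0]*a[0]+c['K'][0,2],c['K'][1,1]*a[1]+c['K'][1,2]
E
python3 - <<'E'
from h import *
for n in ['side','top','wrist']:
    c=snap(n,n+'0.png'); W=np.linalg.inv(c['world_to_cam']); print(n,c['K'].round(1).tolist(),c['k1'],W[:3].round(3).tolist())
print(observe())
E
```

```text
side [[427.3, 0.0, 284.8], [0.0, 427.3, 213.8], [0.0, 0.0, 1.0]] -0.09348806984181919 [[-0.904, 0.215, -0.369, 0.216], [-0.427, -0.484, 0.764, 0.752], [-0.015, 0.848, 0.529, 0.561]]
top [[411.1, 0.0, 273.5], [0.0, 411.1, 205.7], [0.0, 0.0, 1.0]] -0.006434663269635553 [[0.003, 0.995, -0.096, 0.459], [-1.0, 0.004, 0.017, 0.007], [0.017, 0.096, 0.995, 1.271]]
wrist [[353.1, 0.0, 277.9], [0.0, 353.1, 208.5], [0.0, 0.0, 1.0]] 0.005220659113709519 [[0.453, 0.848, 0.274, 0.319], [-0.892, 0.432, 0.137, -0.455], [-0.002, -0.306, 0.952, 0.373]]
{'time': 0.15, 'joint_pos': array([-1.23518687e+00,  3.26813488e-01, -1.93292936e-01,  1.05198407e+00,
        5.02908779e-05,  1.43662089e+00]), 'joint_vel': array([ 0.00051852, -0.00274137,  0.00202193, -0.00077417,  0.00092083,
       -0.00134993]), 'joint_torque': array([ 2.53282844e-03, -4.43702924e+01,  2.62665725e+01,  1.04039264e-02,
       -6.45750538e-05, -4.55585479e-06]), 'position': array([ 0.24888429, -0.49001461,  0.23068325]), 'ee_rot': array([-3.14136969e+00,  1.27580267e-03, -1.10101132e+00]), 'ft_force': array([-1.31301656,  0.58320475,  0.31130029]), 'moment': array([-0.00516895, -0.06308345,  0.01572071]), 'opening': 0.0852446128260529}
```

View pics/top0.png

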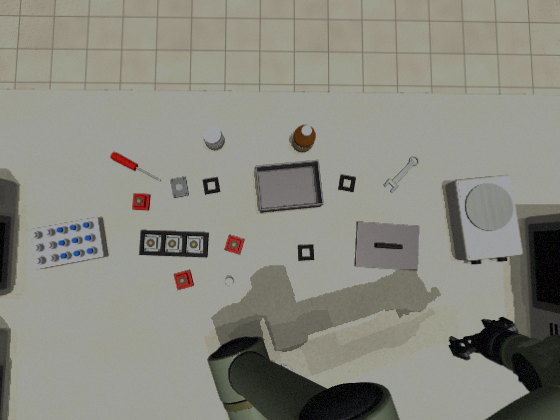

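View pics/side0.png

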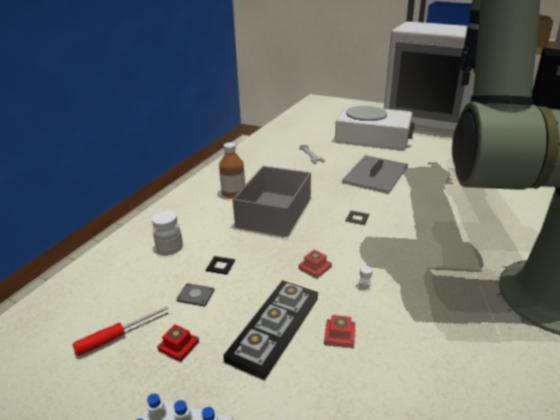

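View pics/wrist0.png

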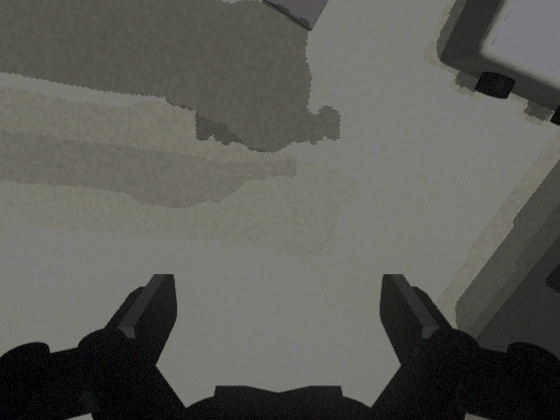

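```bash
python3 - <<'E'
from h import *
c=load('top0'); im=c['color']
a=cv2.resize(im[130:300,105:365],None,fx=3,fy=3,interpolation=cv2.INTER_CUBIC); cv2.imwrite('pics/crop0.png',a)
s=load('side0')['color']
cv2.imwrite('pics/crop1.png',cv2.resize(s[160:380,150:420],None,fx=2.7,fy=2.7,interpolation=cv2.INTER_CUBIC))
for n,p,z in [('cover',(180,187),.008),('g1',(211,186),.005),('g2',(347,183),.005),('g3',(306,253),.005),('lid',(388,246),.02),('c',(150,243),.037),('c',(173,243),.037),('c',(196,243),.037),('box',(289,187),.077)]:
    print(n,onz(c,*p,z).round(3))
E
```

```text
cover [0.637 0.276 0.008]
g1 [0.641 0.181 0.005]
g2 [ 0.653 -0.243  0.005]
g3 [ 0.435 -0.114  0.005]
lid [ 0.457 -0.362  0.02 ]
c [0.464 0.354 0.037]
c [0.465 0.286 0.037]
c [0.465 0.218 0.037]
box [ 0.629 -0.058  0.077]
```

View pics/crop0.png

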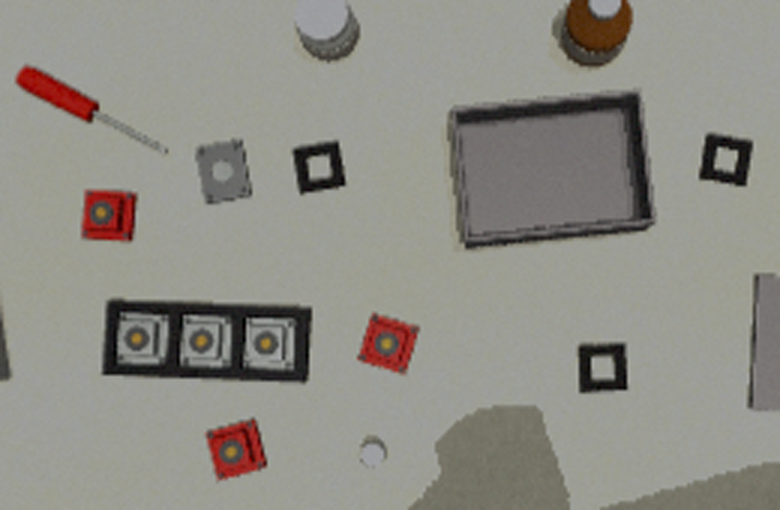

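View pics/crop1.png

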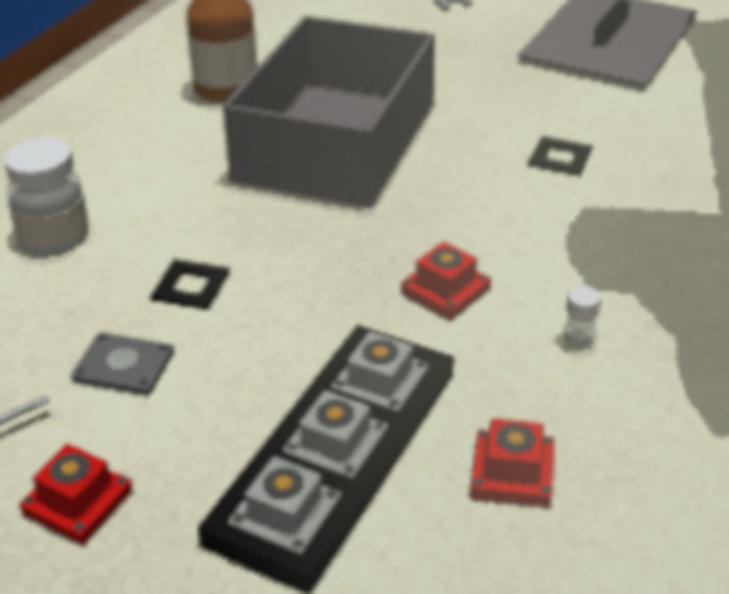

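```bash
cat >> h.py <<'E'
def rects(c,mask,z,amin=60,amax=1e9):
    """min-area rectangles of blobs, with contour cast to plane z: (pixel centre, world centre, sides, yaw deg)"""
    out=[]
    cs,_=cv2.findContours(mask.astype(np.uint8),cv2.RETR_EXTERNAL,cv2.CHAIN_APPROX_NONE)
    for k in cs:
        if not amin<cv2.contourArea(k)<amax: continue
        P=np.array([onz(c,u,v,z)[:2] for u,v in k[:,0]],np.float32)
        (cx,cy),(w,h),a=cv2.minAreaRect(P*1000)
        out.append((k[:,0].mean(0).round(0).astype(int).tolist(),[round(float(cx),1),round(float(cy),1)],[round(float(w),1),round(float(h),1)],round(float(a),1)))
    return out
E
python3 - <<'E'
from h import *
c=load('top0'); im=c['color'].astype(int); hsv=cv2.cvtColor(c['color'],cv2.COLOR_BGR2HSV)
g=im.max(2); print([ (n,im[p[1],p[0]].tolist()) for n,p in dict(bench=(300,220),shadow=(280,300),cover=(175,187),gask=(342,178),lid=(370,235),rim=(256,190),tray=(142,243),cast=(166,250),boxfloor=(290,187)).items()])
m=(g<70); m[280:]=0
for r in rects(c,m,.005): print('dark',r)
sub=im.max(2)-im.min(2)
m=(g<165); m[265:]=0
for r in rects(c,m,.008): print('mid',r)
E
```

```text
[('bench', [151, 158, 157]), ('shadow', [105, 120, 121]), ('cover', [94, 95, 95]), ('gask', [17, 19, 20]), ('lid', [113, 115, 118]), ('rim', [88, 100, 101]), ('tray', [27, 26, 29]), ('cast', [75, 75, 78]), ('boxfloor', [115, 116, 119])]
dark ([305, 252], [437.0, -112.0], [45.7, 46.3], 0.1)
dark ([388, 246], [458.9, -366.8], [15.3, 86.8], 0.1)
dark ([174, 243], [464.1, 291.3], [206.9, 74.9], 88.1)
dark ([543, 247], [457.9, -849.1], [108.1, 207.2], 86.8)
dark ([455, 221], [536.6, -578.4], [241.8, 31.4], 6.2)
dark ([6, 229], [508.0, 798.5], [307.6, 46.0], 3.7)
dark ([211, 186], [643.0, 180.8], [46.3, 46.8], 10.4)
dark ([347, 183], [652.8, -241.3], [48.3, 45.8], 79.9)
dark ([298, 174], [647.3, -61.7], [132.1, 189.4], 6.0)
dark ([299, 145], [773.3, -92.4], [61.4, 35.5], 56.0)
mid ([280, 132], [823.1, -48.2], [862.7, 1823.7], 0.8)
```

```bash
cat >> h.py <<'E'
from scipy.spatial.transform import Rotation as Ro
def plan(x,y,z,yawdeg):
    s=observe(); p=s['position']; R=Ro.from_euler('xyz',s['ee_rot'])
    T=Ro.from_euler('xyz',[np.pi,0,np.radians(yawdeg)])
    d=R.inv().apply(np.array([x,y,z])-p)/.15; r=(R.inv()*T).as_rotvec()/(2*np.pi)
    n=int(np.ceil(abs(d).max()-1e-3)) or 1
    print('t',round(s['time'],2),'pos',p.round(4),'yaw',np.degrees(s['ee_rot'][2]).round(2),'F',s['ft_force'].round(1),'open',round(s['opening'],4))
    print('  shift',d.round(3),'turn',r.round(4),'| n',n,'each',(d/n).round(3), 'rows',round(np.linalg.norm(d)*150/62.5,1))
E
python3 - <<'E'
from h import *
plan(.464,.29,.25,-1.9)
E
```

```text
t 0.15 pos [ 0.2489 -0.49    0.2307] yaw -63.08 F [-1.3  0.6  0.3] open 0.0852
  shift [-3.988 -3.633 -0.123] turn [-1.0e-04  2.0e-04 -1.7e-01] | n 4 each [-0.997 -0.908 -0.031] rows 12.9
```

Request:
jog_arm(targets=[[-0.997,-0.908,-0.031,0,0,0,1],[-0.997,-0.908,-0.031,0,0,0,1],[-0.997,-0.908,-0.031,0,0,0,1],[-0.997,-0.908,-0.031,0,0,0,1]])

```text
time: 0.65
position: [0.3027, -0.2921, 0.2358]
ee_rot: [-3.142, 0.001, -1.098]
ft_force: [-0.6, -0.6, -0.1]
opening: 0.0855
```

Request:
jog_arm(targets=[[-0.997,-0.908,-0.031,0,0,0,1],[-0.997,-0.908,-0.031,0,0,0,1],[-0.997,-0.908,-0.031,0,0,0,1],[-0.997,-0.908,-0.031,0,0,0,1]])

```text
time: 1.15
position: [0.357, -0.098, 0.2407]
ee_rot: [-3.141, -0.0, -1.096]
ft_force: [-0.5, -0.6, -0.3]
opening: 0.0854
```

Request:
jog_arm(targets=[[-0.997,-0.908,-0.031,0,0,0,1],[-0.997,-0.908,-0.031,0,0,0,1],[-0.997,-0.908,-0.031,0,0,0,1],[-0.997,-0.908,-0.031,0,0,0,1]])

```text
time: 1.65
position: [0.4113, 0.0971, 0.2453]
ee_rot: [-3.141, -0.0, -1.096]
ft_force: [-0.4, -0.5, -0.5]
opening: 0.0856
```

Request:
jog_arm(targets=[[-0.997,-0.908,-0.031,0,0,-0.17,1],[-0.997,-0.908,-0.031,0,0,-0.17,1],[-0.997,-0.908,-0.031,0,0,-0.17,1],[-0.997,-0.908,-0.031,0,0,-0.17,1],[-0.997,-0.908,-0.031,0,0,-0.17,1],[-0.997,-0.908,-0.031,0,0,-0.17,1],[-0.997,-0.908,-0.031,0,0,-0.17,1],[-0.997,-0.908,-0.031,0,0,-0.17,1]])

```text
time: 2.65
position: [0.4645, 0.2888, 0.2497]
ee_rot: [3.141, 0.0, -0.036]
ft_force: [-0.3, -0.1, -0.3]
opening: 0.0853
```

```bash
python3 - <<'E'
from h import *
plan(.464,.29,.25,-1.9)
snap('wrist','w1.png'); snap('top','top1.png')
E
```

```text
t 2.65 pos [0.4645 0.2888 0.2497] yaw -2.06 F [-0.3 -0.1 -0.3] open 0.0853
  shift [-0.003 -0.008 -0.002] turn [ 0.0001  0.     -0.0005] | n 1 each [-0.003 -0.008 -0.002] rows 0.0
```

View pics/w1.png

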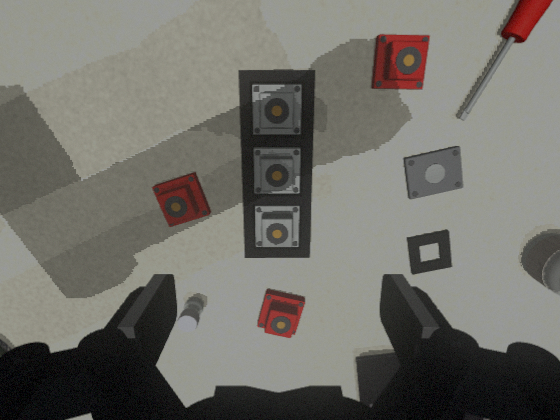

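View pics/top1.png

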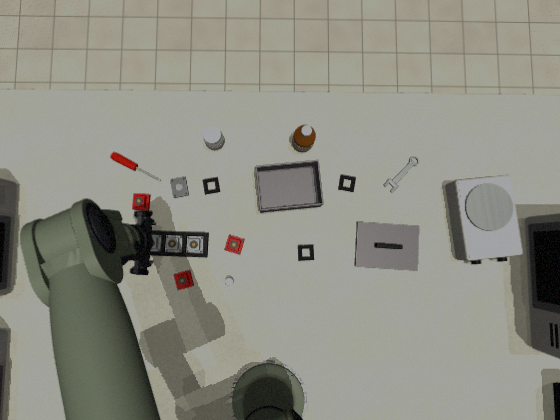

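```bash
python3 - <<'E'
from h import *
c=load('w1'); im=c['color']; hsv=cv2.cvtColor(im,cv2.COLOR_BGR2HSV); g=im.max(2)
for p in [(277,150),(434,152),(425,168),(430,236),(300,178),(260,178)]: print(p,im[p[1],p[0]])
m=(cv2.inRange(hsv,(10,90,60),(28,255,255))>0)
n,_,st,ce=cv2.connectedComponentsWithStats(m.astype(np.uint8))
for i in range(1,n):
    if st[i,4]>15: print('orange',ce[i].round(1),st[i,4],(onz(c,*ce[i],.037)*1000).round(1))
t=load('top1')
hs=cv2.cvtColor(t['color'],cv2.COLOR_BGR2HSV); m=(cv2.inRange(hs,(10,90,60),(28,255,255))>0); m[280:]=0; m[:200]=0
n,_,st,ce=cv2.connectedComponentsWithStats(m.astype(np.uint8))
for i in range(1,n):
    if st[i,4]>2: print('top orange',ce[i].round(1),st[i,4],(onz(t,*ce[i],.037)*1000).round(1))
m=(g<60); m[:, :200]=0; m[265:]=0
for r in rects(c,m,.018): print('tray z18',r)
for r in rects(c,m,.005): print('gask',r)
m=(g<125)&(hsv[...,1]<60); m[:,:395]=0; m[:140]=0;m[290:]=0;m[:,480:]=0
for r in rects(c,m,.008): print('cover',r)
E
```

```text
(277, 150) [95 96 94]
(434, 152) [78 77 76]
(425, 168) [97 98 99]
(430, 236) [53 56 56]
(300, 178) [51 56 54]
(260, 178) [69 73 72]
orange [408.3  59.7] 106 [589.9 393.9  37. ]
orange [276.4 110.5] 89 [465.8 353.   37. ]
orange [276.5 175.1] 77 [463.6 289.3  37. ]
orange [175.4 206.7] 66 [355.9 259.2  37. ]
orange [276.6 233.5] 67 [461.2 225.   37. ]
orange [280.5 324.8] 48 [461.6 109.1  37. ]
top orange [138.5 200.8] 10 [590.7 392.9  37. ]
top orange [171.6 243.4] 13 [463.5 290.3  37. ]
top orange [193.  244.2] 10 [461.3 226.7  37. ]
top orange [233.4 243.9] 11 [462.5 106.6  37. ]
top orange [182. 279.] 3 [358.7 257.   37. ]
tray z18 ([430, 249], [636.1, 189.6], [46.0, 44.4], 10.5)
tray z18 ([277, 161], [463.5, 289.4], [202.8, 75.3], 88.0)
gask ([430, 249], [641.9, 183.4], [47.6, 46.0], 10.5)
gask ([277, 161], [463.4, 286.7], [209.9, 77.9], 88.0)
cover ([405, 284], [618.4, 144.6], [20.6, 32.8], 88.0)
cover ([429, 251], [641.0, 183.4], [49.8, 51.1], 10.9)
cover ([433, 172], [635.8, 279.4], [62.2, 49.6], 11.0)
```

```bash
python3 - <<'E'
from h import *
plan(.4612,.225,.12,-2.0)
plan(.4612,.225,.019,-2.0)
E
```

```text
t 2.75 pos [0.4643 0.2891 0.2499] yaw -1.99 F [ 0.3 -0.7  0.3] open 0.0851
  shift [-0.006  0.428  0.866] turn [ 0. -0.  0.] | n 1 each [-0.006  0.428  0.866] rows 2.3
t 2.75 pos [0.4643 0.2891 0.2499] yaw -1.99 F [ 0.3 -0.7  0.3] open 0.0851
  shift [-0.006  0.428  1.539] turn [ 0. -0.  0.] | n 2 each [-0.003  0.214  0.77 ] rows 3.8
```

Request:
jog_arm(targets=[[-0.006,0.428,0.866,0,0,0,1],[-0.006,0.428,0.866,0,0,0,1],[-0.006,0.428,0.866,0,0,0,1],[-0.006,0.428,0.866,0,0,0,1]])

```text
time: 3.25
position: [0.4598, 0.2244, 0.1187]
ee_rot: [3.14, 0.003, -0.035]
ft_force: [0.3, 0.8, -0.5]
opening: 0.0853
```

Request:
jog_arm(targets=[[0,0,0.3,0,0,0,1],[0,0,0.5,0,0,0,1],[0,0,0.673,0,0,0,1],[0,0,0.673,0,0,0,1],[0,0,0.673,0,0,0,0.3]])

```text
time: 3.88
position: [0.4624, 0.2262, 0.0206]
ee_rot: [-3.141, -0.002, -0.033]
ft_force: [0.7, -1.1, 0.0]
opening: 0.0701
```

```bash
python3 - <<'E'
from h import *
plan(.4612,.225,.019,-2.0)
snap('wrist','w2.png')
E
```

```text
t 3.88 pos [0.4624 0.2262 0.0206] yaw -1.87 F [ 0.7 -1.1  0. ] open 0.0701
  shift [-0.008  0.009  0.01 ] turn [-0.0001 -0.0004  0.0004] | n 1 each [-0.008  0.009  0.01 ] rows 0.0
```

View pics/w2.png

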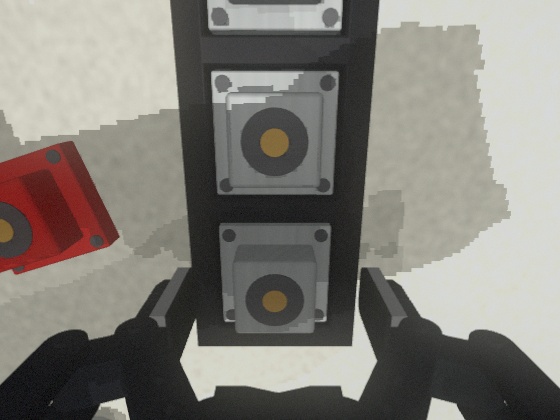

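Request:
jog_arm(targets=[[0,0,0,0,0,0,0],[0,0,0,0,0,0,-0.2],[0,0,0,0,0,0,-0.4],[0,0,0,0,0,0,-1],[0,0,0,0,0,0,-1],[0,0,0,0,0,0,-1],[0,0,0,0,0,0,-1],[0,0,0,0,0,0,-1]], force=60)

```text
time: 4.92
position: [0.4611, 0.2256, 0.02]
ee_rot: [-3.141, -0.001, -0.033]
ft_force: [-2.5, 0.8, 8.1]
opening: 0.0324
```

```bash
python3 - <<'E'
from h import *
plan(.4612,.225,.019,-2.0)
snap('wrist','w3.png'); snap('side','s3.png')
E
```

```text
t 4.92 pos [0.4611 0.2256 0.02  ] yaw -1.88 F [-2.5  0.8  8.1] open 0.0324
  shift [0.001 0.004 0.007] turn [-0.0001 -0.0001  0.0003] | n 1 each [0.001 0.004 0.007] rows 0.0
```

View pics/w3.png

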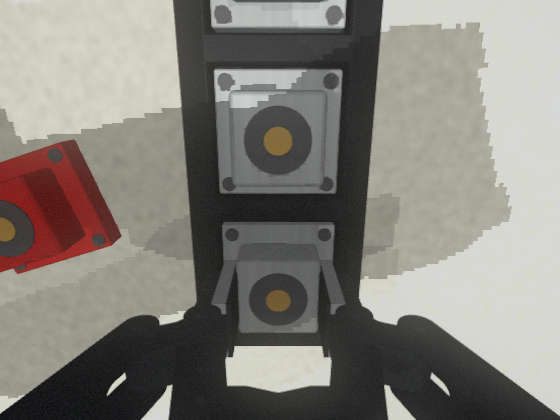

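View pics/s3.png

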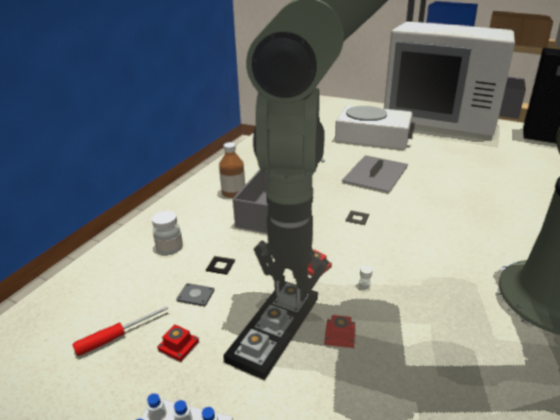

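Request:
jog_arm(targets=[[0,0,-0.1,0,0,0,-1],[0,0,-0.25,0,0,0,-1],[0,0,-0.5,0,0,0,-1],[0,0,-0.9,0,0,0,-1],[0,0,-0.95,0,0,0,-1],[0,0,-0.95,0,0,0,-1]])

```text
time: 5.78
position: [0.4607, 0.2253, 0.1615]
ee_rot: [3.142, -0.0, -0.033]
ft_force: [-1.2, 0.5, -5.7]
opening: 0.0327
```

```bash
python3 - <<'E'
from h import *
plan(.64,.0,.2,6.0)
E
```

```text
t 5.78 pos [0.4607 0.2253 0.1615] yaw -1.89 F [-1.2  0.5 -5.7] open 0.0327
  shift [ 1.244  1.462 -0.256] turn [ 0.     -0.     -0.0219] | n 2 each [ 0.622  0.731 -0.128] rows 4.6
```

Request:
jog_arm(targets=[[0.622,0.731,-0.128,0,0,-0.022,-1],[0.622,0.731,-0.128,0,0,-0.022,-1],[0.622,0.731,-0.128,0,0,-0.022,-1]])

```text
time: 6.15
position: [0.5515, 0.1099, 0.1786]
ee_rot: [3.141, 0.002, 0.102]
ft_force: [-0.1, 0.6, -5.6]
opening: 0.0327
```

Request:
jog_arm(targets=[[0.72,0.65,-0.128,0,0,0,-1],[0.72,0.65,-0.128,0,0,0,-1],[0.72,0.65,-0.128,0,0,0,-1],[0.72,0.65,-0.128,0,0,0,-1],[0.72,0.65,-0.128,0,0,0,-1]])

```text
time: 6.78
position: [0.6662, 0.0281, 0.1976]
ee_rot: [-3.14, 0.005, 0.106]
ft_force: [-0.7, -0.1, -5.8]
opening: 0.0324
```

```bash
python3 - <<'E'
from h import *
plan(.64,.0,.2,6.0)
snap('wrist','w4.png'); snap('side','s4.png')
E
```

```text
t 6.78 pos [0.6662 0.0281 0.1976] yaw 6.08 F [-0.7 -0.1 -5.8] open 0.0324
  shift [-0.193  0.168 -0.015] turn [-0.0002  0.0008  0.0002] | n 1 each [-0.193  0.168 -0.015] rows 0.6
```

View pics/w4.png

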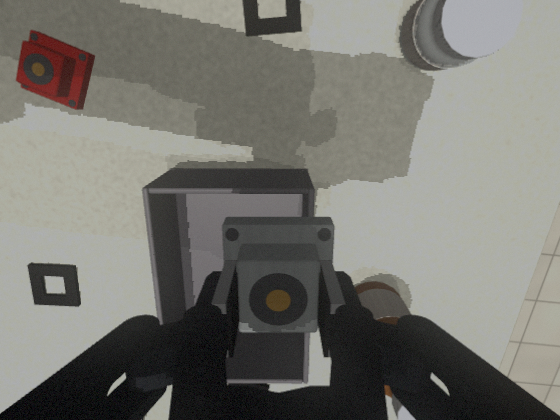

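View pics/s4.png

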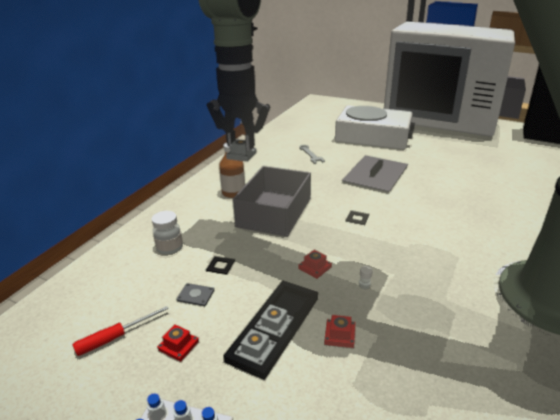

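```bash
python3 - <<'E'
from h import *
c=load('w4'); im=c['color']
cv2.imwrite('pics/w4c.png',cv2.resize(cv2.convertScaleAbs(im[160:350,130:330],alpha=1.6),None,fx=3.9,fy=3,interpolation=cv2.INTER_CUBIC))
c=load('top1'); im=c['color']
cv2.imwrite('pics/t1c.png',cv2.resize(cv2.convertScaleAbs(im[150:220,245:335],alpha=1.5),None,fx=8,fy=8,interpolation=cv2.INTER_CUBIC))
E
```

```text
(no output)
```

View pics/w4c.png

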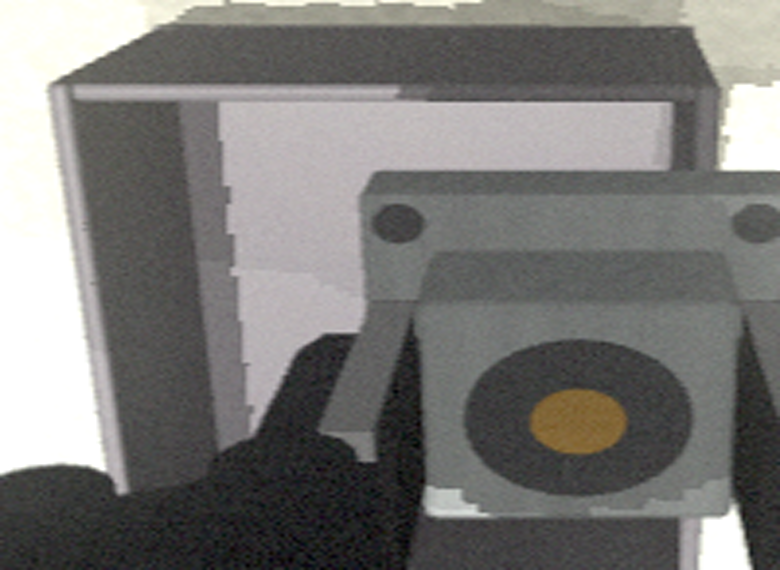

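View pics/t1c.png

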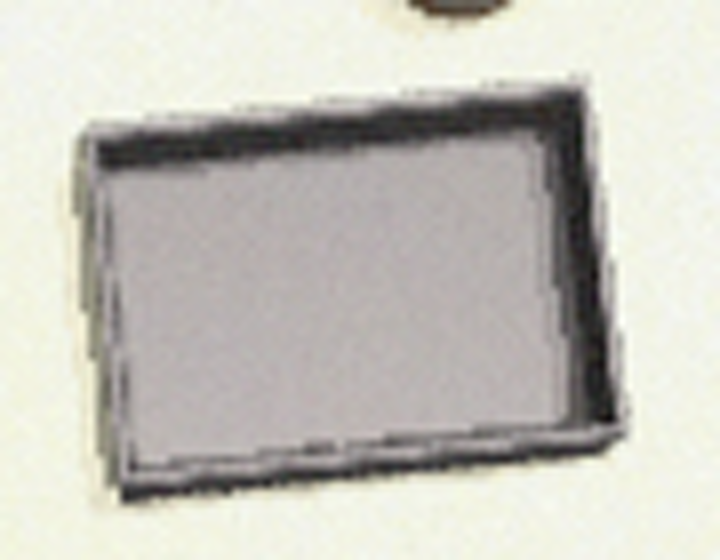

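```bash
python3 - <<'E'
from h import *
t=load('top1'); P=[]
for x,y in [(84,130),(585,83),(627,432),(128,475)]:
    p=onz(t,(x+.5)/8-.5+245,(y+.5)/8-.5+150,.077)[:2]*1000;P.append(p);print(p.round(1))
P=np.array(P);print('centre',P.mean(0).round(1),'lens',[np.linalg.norm(P[i]-P[(i+1)%4]).round(1) for i in range(4)])
d=P[1]-P[0]+P[2]-P[3];print('yaw',np.degrees(np.arctan2(d[0],-d[1])).round(2))
w=load('w4')
A=[onz(w,(x+.5)/3.9-.5+130,(y+.5)/3-.5+160,.077)[:2]*1000 for x,y in [(50,85),(718,85),(118,492)]]
print('wrist',[a.round(1) for a in A]); d=A[1]-A[0]; print(np.linalg.norm(d),np.degrees(np.arctan2(d[1],d[0])))
e=A[0]-A[2]; print('side dir',np.degrees(np.arctan2(e[1],e[0]))-90)
y=np.radians(6); print('centre est',(A[0]+A[1])/2+94*np.array([np.sin(y),-np.cos(y)]))
E
```

```text
[691.5  42.3]
[ 710.2 -142.6]
[ 580.6 -157. ]
[564.1  25.4]
centre [636.6 -58. ] lens [np.float64(185.8), np.float64(130.4), np.float64(183.1), np.float64(128.5)]
yaw 5.48
wrist [array([561.5,  27.7]), array([692.2,  41.8]), array([575.5, -93.6])]
131.4911285802339 6.164284829000341
side dir 6.571271574027136
centre est [636.70378466 -58.75621669]
```

```bash
python3 - <<'E'
from h import *
plan(.6427,-.1161,.13,6.0)
E
```

```text
t 6.88 pos [0.6666 0.0284 0.1988] yaw 6.11 F [ 0.6  0.7 -5.2] open 0.0329
  shift [-0.26   0.941  0.459] turn [-0.0001  0.0004  0.0003] | n 1 each [-0.26   0.941  0.459] rows 2.6
```

Request:
jog_arm(targets=[[-0.26,0.941,0.2,0,0,0,-1],[-0.26,0.941,0.2,0,0,0,-1],[-0.26,0.941,0.3,0,0,0,-1],[-0.26,0.941,0.459,0,0,0,-1],[-0.26,0.941,0.459,0,0,0,-1],[-0.26,0.941,0.459,0,0,0,-1]])

```text
time: 7.62
position: [0.6446, -0.1164, 0.132]
ee_rot: [3.141, -0.001, 0.107]
ft_force: [-0.1, -0.4, -4.2]
opening: 0.0325
```

```bash
python3 - <<'E'
from h import *
plan(.6427,-.1161,.0225,6.0)
E
```

```text
t 7.62 pos [ 0.6446 -0.1164  0.132 ] yaw 6.11 F [-0.1 -0.4 -4.2] open 0.0325
  shift [-0.013 -0.003  0.73 ] turn [ 0.     -0.0001  0.0003] | n 1 each [-0.013 -0.003  0.73 ] rows 1.8
```

Request:
jog_arm(targets=[[-0.013,-0.003,0.25,0,0,0,-1],[-0.013,-0.003,0.45,0,0,0,-1],[-0.013,-0.003,0.6,0,0,0,-1],[-0.013,-0.003,0.68,0,0,0,-1],[-0.013,-0.003,0.715,0,0,0,-1],[-0.013,-0.003,0.715,0,0,0,-1],[-0.013,-0.003,0.715,0,0,0,-1]])

```text
time: 8.5
position: [0.6432, -0.1172, 0.025]
ee_rot: [3.141, -0.002, 0.105]
ft_force: [0.4, 0.1, -4.4]
opening: 0.0325
```

Request:
jog_arm(targets=[[0,0,0.01,0,0,0,-1],[0,0,0.015,0,0,0,-1],[0,0,0.015,0,0,0,-1]])

```text
time: 8.88
position: [0.6422, -0.117, 0.0215]
ee_rot: [-3.141, 0.0, 0.105]
ft_force: [-0.7, 0.7, -4.3]
opening: 0.0325
```

Still carrying (Fz −4.3); go down a little more.

Request:
jog_arm(targets=[[0,0,0.007,0,0,0,-1],[0,0,0.012,0,0,0,-1],[0,0,0.012,0,0,0,-1]])

```text
time: 9.25
position: [0.6424, -0.117, 0.0201]
ee_rot: [3.141, -0.0, 0.105]
ft_force: [-1.0, -0.6, -1.6]
opening: 0.0326
```

Request:
jog_arm(targets=[[0,0,0.004,0,0,0,-1],[0,0,0.004,0,0,0,-1],[0,0,0.004,0,0,0,-0.1],[0,0,0.004,0,0,0,0.2],[0,0,0.004,0,0,0,0.4],[0,0,0.004,0,0,0,0.4]])

```text
time: 10.0
position: [0.6418, -0.1172, 0.0189]
ee_rot: [3.141, 0.001, 0.105]
ft_force: [-3.2, -1.4, 0.1]
opening: 0.0593
```

Request:
jog_arm(targets=[[0,0,-0.1,0,0,0,0.4],[0,0,-0.4,0,0,0,0.4],[0,0,-0.8,0,0,0,0.4],[0,0,-1,0,0,0,0.4],[0,0,-1,0,0,0,0.4]])

```text
time: 10.62
position: [0.6451, -0.1176, 0.1741]
ee_rot: [3.139, -0.008, 0.106]
ft_force: [0.7, -0.1, -0.2]
opening: 0.0594
```

```bash
python3 - <<'E'
from h import *
plan(.4636,.2893,.15,-2.0)
snap('wrist','w5.png')
E
```

```text
t 10.62 pos [ 0.6451 -0.1176  0.1741] yaw 6.05 F [ 0.7 -0.1 -0.2] open 0.0594
  shift [-0.918 -2.826  0.145] turn [ 0.0004 -0.0013  0.0224] | n 3 each [-0.306 -0.942  0.048] rows 7.1
```

View pics/w5.png

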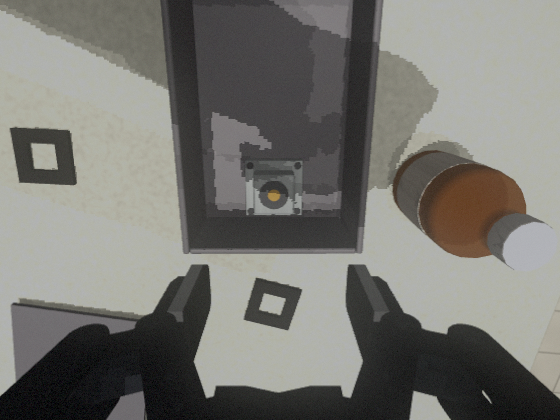

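```bash
cat >> h.py <<'E'
BC=np.array([.6366,-.0584]); BY=np.radians(6.0)
def tobox(p):
    d=np.array(p[:2])-BC; return (1000*np.array([d@[np.cos(BY),np.sin(BY)],d@[-np.sin(BY),np.cos(BY)]])).round(1)
def slot(x,y):
    return (BC+x/1000*np.array([np.cos(BY),np.sin(BY)])+y/1000*np.array([-np.sin(BY),np.cos(BY)])).round(4)
def orange(c,z):
    hsv=cv2.cvtColor(c['color'],cv2.COLOR_BGR2HSV); m=cv2.inRange(hsv,(10,90,60),(28,255,255))
    n,_,st,ce=cv2.connectedComponentsWithStats(m)
    for i in range(1,n):
        if 25<st[i,4]<900: p=onz(c,*ce[i],z); print('orange',ce[i].round(0),p.round(4),'box',tobox(p))
E
python3 - <<'E'
from h import *
orange(load('w5'),.037)
print(slot(0,-58),slot(0,0),slot(0,58))
E
```

```text
orange [406. 169.] [ 0.7464 -0.085   0.037 ] box [106.4 -38. ]
orange [274. 195.] [ 0.643  -0.1177  0.037 ] box [  0.2 -59.6]
[ 0.6427 -0.1161] [ 0.6366 -0.0584] [ 0.6305 -0.0007]
```

Request:
jog_arm(targets=[[-0.306,-0.942,0,0,0,0,0.6],[-0.306,-0.942,0,0,0,0,0.6],[-0.306,-0.942,0,0,0,0,0.6]])

```text
time: 11.05
position: [0.579, 0.0215, 0.1678]
ee_rot: [-3.14, 0.004, 0.108]
ft_force: [0.3, -0.6, -0.7]
opening: 0.0686
```

Request:
jog_arm(targets=[[-0.306,-0.942,0,0,0,0,0.6],[-0.306,-0.942,0,0,0,0,0.6],[-0.306,-0.942,0,0,0,0,0.6]])

```text
time: 11.42
position: [0.5193, 0.1566, 0.1683]
ee_rot: [-3.141, 0.002, 0.108]
ft_force: [0.9, -0.6, 0.4]
opening: 0.0683
```

Request:
jog_arm(targets=[[-0.306,-0.942,0.145,0,0,0.022,0.6],[-0.306,-0.942,0.145,0,0,0.022,0.6],[-0.306,-0.942,0.145,0,0,0.022,0.6],[-0.306,-0.942,0.145,0,0,0.022,0.6],[-0.306,-0.942,0.145,0,0,0.022,0.6]])

```text
time: 12.05
position: [0.4611, 0.2894, 0.147]
ee_rot: [3.141, 0.0, -0.034]
ft_force: [0.8, -0.6, 0.5]
opening: 0.068
```

```bash
python3 - <<'E'
from h import *
plan(.4636,.2893,.06,-2.0)
c=snap('wrist','w6.png'); orange(c,.037)
E
```

```text
t 12.05 pos [0.4611 0.2894 0.147 ] yaw -1.92 F [ 0.8 -0.6  0.5] open 0.068
  shift [ 0.017 -0.001  0.58 ] turn [0.0001 0.     0.0002] | n 1 each [ 0.017 -0.001  0.58 ] rows 1.4
orange [468.  46.] [0.5892 0.3936 0.037 ] box [1.000e-01 4.545e+02]
orange [281. 117.] [0.4657 0.3529 0.037 ] box [-126.9  426.9]
orange [281. 206.] [0.4635 0.2889 0.037 ] box [-135.8  363.5]
orange [144. 246.] [0.3564 0.2598 0.037 ] box [-245.5  345.7]
```

Request:
jog_arm(targets=[[0.017,0.002,0.4,0,0,0,0.6],[0.017,0.002,0.7,0,0,0,0.6],[0.017,0.002,0.85,0,0,0,0.6],[0.017,0.002,0.85,0,0,0,0.6],[0.017,0.002,0.85,0,0,0,0.6]])

```text
time: 12.72
position: [0.4646, 0.2894, 0.0209]
ee_rot: [-3.141, -0.001, -0.034]
ft_force: [0.3, 1.1, 0.5]
opening: 0.0684
```

```bash
python3 - <<'E'
from h import *
plan(.4635,.2889,.0195,-2.0)
E
```

```text
t 12.72 pos [0.4646 0.2894 0.0209] yaw -1.96 F [0.3 1.1 0.5] open 0.0684
  shift [-0.008  0.003  0.01 ] turn [-0.0001 -0.0002  0.0001] | n 1 each [-0.008  0.003  0.01 ] rows 0.0
```

Request:
jog_arm(targets=[[-0.005,0.003,0.006,0,0,0,0.1],[-0.005,0.003,0.006,0,0,0,-0.2],[-0.005,0.003,0.006,0,0,0,-0.5],[-0.005,0.003,0.006,0,0,0,-1],[-0.005,0.003,0.006,0,0,0,-1],[-0.005,0.003,0.006,0,0,0,-1],[-0.005,0.003,0.006,0,0,0,-1]], force=60)

```text
time: 13.6
position: [0.4633, 0.2895, 0.0203]
ee_rot: [-3.141, -0.002, -0.033]
ft_force: [-0.4, -0.7, 5.2]
opening: 0.0329
```

Request:
jog_arm(targets=[[0,0,-0.1,0,0,0,-1],[0,0,-0.25,0,0,0,-1],[0,0,-0.5,0,0,0,-1],[0,0,-0.9,0,0,0,-1],[0,0,-0.95,0,0,0,-1],[0,0,-0.95,0,0,0,-1]])

```text
time: 14.35
position: [0.4625, 0.2893, 0.162]
ee_rot: [-3.141, -0.001, -0.033]
ft_force: [-0.1, -1.3, -4.0]
opening: 0.0326
```

```bash
python3 - <<'E'
from h import *
plan(.6366,-.058,.165,6)
E
```

```text
t 14.35 pos [0.4625 0.2893 0.162 ] yaw -1.87 F [-0.1 -1.3 -4. ] open 0.0326
  shift [ 1.236  2.276 -0.02 ] turn [-0.0001 -0.0001 -0.0219] | n 3 each [ 0.412  0.759 -0.007] rows 6.2
```

Request:
jog_arm(targets=[[0.412,0.759,0,0,0,0,-1],[0.412,0.759,0,0,0,0,-1],[0.412,0.759,0,0,0,0,-1]])

```text
time: 14.72
position: [0.5208, 0.1696, 0.1593]
ee_rot: [3.14, 0.003, -0.039]
ft_force: [-1.2, 0.1, -4.1]
opening: 0.0324
```

Request:
jog_arm(targets=[[0.412,0.759,0,0,0,0,-1],[0.412,0.759,0,0,0,0,-1],[0.412,0.759,0,0,0,0,-1]])

```text
time: 15.1
position: [0.5791, 0.0544, 0.1594]
ee_rot: [3.141, 0.002, -0.038]
ft_force: [-0.6, 0.1, -4.4]
opening: 0.0325
```

Request:
jog_arm(targets=[[0.412,0.759,0,0,0,-0.022,-1],[0.412,0.759,0,0,0,-0.022,-1],[0.412,0.759,0,0,0,-0.022,-1],[0.412,0.759,0,0,0,-0.022,-1],[0.412,0.759,0,0,0,-0.022,-1]])

```text
time: 15.72
position: [0.6354, -0.0562, 0.1606]
ee_rot: [-3.14, 0.002, 0.107]
ft_force: [0.3, 1.0, -2.9]
opening: 0.0327
```

```bash
python3 - <<'E'
from h import *
plan(.6366,-.0587,.0225,6)
E
```

```text
t 15.72 pos [ 0.6354 -0.0562  0.1606] yaw 6.15 F [ 0.3  1.  -2.9] open 0.0327
  shift [0.008 0.019 0.921] turn [-0.0002  0.0004  0.0004] | n 1 each [0.008 0.019 0.921] rows 2.2
```

Request:
jog_arm(targets=[[0.008,0.019,0.3,0,0,0,-1],[0.008,0.019,0.6,0,0,0,-1],[0.008,0.019,0.8,0,0,0,-1],[0.008,0.019,0.88,0,0,0,-1],[0.008,0.019,0.915,0,0,0,-1],[0.008,0.019,0.925,0,0,0,-1],[0.008,0.019,0.925,0,0,0,-1],[0.008,0.019,0.925,0,0,0,-1]])

```text
time: 16.73
position: [0.6388, -0.0611, 0.0238]
ee_rot: [3.141, -0.002, 0.105]
ft_force: [-0.1, 0.6, -3.5]
opening: 0.0323
```

Request:
jog_arm(targets=[[0,0,0.006,0,0,0,-1],[0,0,0.01,0,0,0,-1],[0,0,0.01,0,0,0,-1]])

```text
time: 17.1
position: [0.6381, -0.0609, 0.0212]
ee_rot: [-3.142, 0.0, 0.105]
ft_force: [0.4, -0.1, -3.1]
opening: 0.0325
```

Request:
jog_arm(targets=[[-0.008,-0.013,0,0,0,0,-1],[-0.008,-0.013,0.006,0,0,0,-1],[-0.008,-0.013,0.009,0,0,0,-1],[-0.008,-0.013,0.009,0,0,0,-1]])

```text
time: 17.6
position: [0.6366, -0.0589, 0.0203]
ee_rot: [-3.141, 0.0, 0.106]
ft_force: [-2.4, 0.9, 2.4]
opening: 0.0326
```

Request:
jog_arm(targets=[[0,0,0.004,0,0,0,-1],[0,0,0.004,0,0,0,-1]])

```text
time: 17.85
position: [0.6366, -0.0589, 0.0203]
ee_rot: [-3.141, -0.0, 0.105]
ft_force: [-4.2, 1.8, 7.1]
opening: 0.0323
```

Seated with light contact; release.

Request:
jog_arm(targets=[[0,0,0,0,0,0,-0.1],[0,0,0,0,0,0,0.2],[0,0,0,0,0,0,0.4],[0,0,0,0,0,0,0.4]])

```text
time: 18.35
position: [0.6356, -0.0594, 0.0188]
ee_rot: [3.141, 0.002, 0.105]
ft_force: [-4.5, -2.3, 0.0]
opening: 0.0594
```

Request:
jog_arm(targets=[[0,0,-0.1,0,0,0,0.4],[0,0,-0.4,0,0,0,0.4],[0,0,-0.8,0,0,0,0.4],[0,0,-1,0,0,0,0.4],[0,0,-1,0,0,0,0.4]])

```text
time: 18.98
position: [0.6399, -0.0594, 0.1743]
ee_rot: [3.139, -0.009, 0.106]
ft_force: [0.9, -0.4, -0.6]
opening: 0.0599
```

```bash
python3 - <<'E'
from h import *
plan(.4657,.3529,.15,-2.0)
c=snap('wrist','w7.png'); orange(c,.037)
E
```

```text
t 18.98 pos [ 0.6399 -0.0594  0.1743] yaw 6.06 F [ 0.9 -0.4 -0.6] open 0.0599
  shift [-0.866 -2.856  0.148] turn [ 0.0003 -0.0014  0.0224] | n 3 each [-0.289 -0.952  0.049] rows 7.2
orange [273. 195.] [ 0.6372 -0.0595  0.037 ] box [ 0.4 -1.2]
orange [272. 260.] [ 0.643  -0.1177  0.037 ] box [  0.2 -59.6]
```

Request:
jog_arm(targets=[[-0.289,-0.952,0,0,0,0,0.6],[-0.289,-0.952,0,0,0,0,0.6],[-0.289,-0.952,0,0,0,0,0.6]])

```text
time: 19.4
position: [0.576, 0.0812, 0.1679]
ee_rot: [-3.14, 0.003, 0.108]
ft_force: [0.3, -0.6, -0.6]
opening: 0.0681
```

Request:
jog_arm(targets=[[-0.289,-0.952,0,0,0,0,0.6],[-0.289,-0.952,0,0,0,0,0.6],[-0.289,-0.952,0,0,0,0,0.6]])

```text
time: 19.77
position: [0.5179, 0.2184, 0.168]
ee_rot: [-3.141, 0.003, 0.109]
ft_force: [0.2, 0.1, 0.7]
opening: 0.0685
```

Request:
jog_arm(targets=[[-0.28,-0.952,0.145,0,0,0.022,0.6],[-0.28,-0.952,0.145,0,0,0.022,0.6],[-0.28,-0.952,0.145,0,0,0.022,0.6],[-0.28,-0.952,0.145,0,0,0.022,0.6],[-0.28,-0.952,0.145,0,0,0.022,0.6]])

```text
time: 20.4
position: [0.4635, 0.3527, 0.1468]
ee_rot: [3.141, 0.001, -0.033]
ft_force: [0.5, -0.1, -0.3]
opening: 0.0683
```

```bash
python3 - <<'E'
from h import *
plan(.4657,.3529,.0195,-2.0)
c=snap('wrist','w8.png'); orange(c,.037)
E
```

```text
t 20.4 pos [0.4635 0.3527 0.1468] yaw -1.9 F [ 0.5 -0.1 -0.3] open 0.0683
  shift [ 0.015 -0.003  0.849] turn [0.0002 0.0002 0.0003] | n 1 each [ 0.015 -0.003  0.849] rows 2.0
orange [453. 143.] [0.5892 0.3948 0.037 ] box [2.000e-01 4.557e+02]
orange [280. 205.] [0.4658 0.3529 0.037 ] box [-126.9  426.9]
```

Request:
jog_arm(targets=[[0.015,0,0.4,0,0,0,0.6],[0.015,0,0.7,0,0,0,0.6],[0.015,0,0.855,0,0,0,0.6],[0.015,0,0.855,0,0,0,0.6],[0.015,0,0.855,0,0,0,0.6]])

```text
time: 21.08
position: [0.4672, 0.3531, 0.0204]
ee_rot: [-3.141, -0.001, -0.034]
ft_force: [0.2, 0.7, 0.5]
opening: 0.068
```

Request:
jog_arm(targets=[[-0.003,0,0,0,0,0,0.1],[-0.003,0,0,0,0,0,-0.2],[-0.003,0,0,0,0,0,-0.5],[-0.003,0,0,0,0,0,-1],[-0.003,0,0,0,0,0,-1],[-0.003,0,0,0,0,0,-1],[-0.003,0,0,0,0,0,-1]], force=60)

```text
time: 21.95
position: [0.4659, 0.3538, 0.0207]
ee_rot: [-3.141, -0.001, -0.033]
ft_force: [-1.2, -0.9, 6.5]
opening: 0.0327
```

Request:
jog_arm(targets=[[0,0,-0.1,0,0,0,-1],[0,0,-0.25,0,0,0,-1],[0,0,-0.5,0,0,0,-1],[0,0,-0.9,0,0,0,-1],[0,0,-0.95,0,0,0,-1],[0,0,-0.95,0,0,0,-1]])

```text
time: 22.7
position: [0.4654, 0.3533, 0.1623]
ee_rot: [-3.141, -0.001, -0.033]
ft_force: [0.2, -0.2, -4.3]
opening: 0.0327
```

```bash
python3 - <<'E'
from h import *
plan(.6305,-.0007,.165,6)
E
```

```text
t 22.7 pos [0.4654 0.3533 0.1623] yaw -1.88 F [ 0.2 -0.2 -4.3] open 0.0327
  shift [ 1.177  2.323 -0.018] turn [-0.     -0.0001 -0.0219] | n 3 each [ 0.392  0.774 -0.006] rows 6.2
```

Request:
jog_arm(targets=[[0.392,0.774,0,0,0,0,-1],[0.392,0.774,0,0,0,0,-1],[0.392,0.774,0,0,0,0,-1]])

```text
time: 23.08
position: [0.5205, 0.2313, 0.1594]
ee_rot: [3.139, 0.004, -0.039]
ft_force: [-0.1, 1.1, -3.4]
opening: 0.0327
```

Request:
jog_arm(targets=[[0.392,0.774,0,0,0,0,-1],[0.392,0.774,0,0,0,0,-1],[0.392,0.774,0,0,0,0,-1]])

```text
time: 23.45
position: [0.5758, 0.1141, 0.1598]
ee_rot: [3.14, 0.002, -0.038]
ft_force: [-0.3, 0.6, -4.1]
opening: 0.0323
```

Request:
jog_arm(targets=[[0.392,0.774,0,0,0,-0.022,-1],[0.392,0.774,0,0,0,-0.022,-1],[0.392,0.774,0,0,0,-0.022,-1],[0.392,0.774,0,0,0,-0.022,-1],[0.392,0.774,0,0,0,-0.022,-1],[0.392,0.774,0,0,0,-0.022,-1]])

```text
time: 24.2
position: [0.6297, 0.0011, 0.1617]
ee_rot: [-3.141, 0.001, 0.107]
ft_force: [-0.9, -0.3, -3.6]
opening: 0.0327
```

```bash
python3 - <<'E'
from h import *
plan(.6305,-.0012,.0225,6)
E
```

```text
t 24.2 pos [0.6297 0.0011 0.1617] yaw 6.16 F [-0.9 -0.3 -3.6] open 0.0327
  shift [0.004 0.016 0.928] turn [-0.0001  0.0001  0.0004] | n 1 each [0.004 0.016 0.928] rows 2.2
```

Request:
jog_arm(targets=[[0,0.006,0.3,0,0,0,-1],[0,0.006,0.6,0,0,0,-1],[0,0.006,0.8,0,0,0,-1],[0,0.006,0.88,0,0,0,-1],[0,0.006,0.915,0,0,0,-1],[0,0.006,0.925,0,0,0,-1],[0,0.006,0.925,0,0,0,-1],[0,0.006,0.925,0,0,0,-1]])

```text
time: 25.2
position: [0.6312, -0.0016, 0.0241]
ee_rot: [3.141, -0.002, 0.105]
ft_force: [1.3, -0.1, -2.9]
opening: 0.0327
```

Request:
jog_arm(targets=[[0,0,0.006,0,0,0,-1],[0,0,0.012,0,0,0,-1],[0,0,0.012,0,0,0,-1]])

```text
time: 25.58
position: [0.6303, -0.0015, 0.0212]
ee_rot: [-3.142, 0.0, 0.105]
ft_force: [0.1, 0.2, -2.9]
opening: 0.0325
```

Request:
jog_arm(targets=[[0,0,0.006,0,0,0,-1],[0,0,0.009,0,0,0,-1],[0,0,0.009,0,0,0,-1]])

```text
time: 25.95
position: [0.6305, -0.0015, 0.0208]
ee_rot: [3.141, -0.0, 0.105]
ft_force: [-3.1, 0.2, 5.6]
opening: 0.0323
```

Contact; release and retreat.

Request:
jog_arm(targets=[[0,0,0,0,0,0,-0.1],[0,0,0,0,0,0,0.2],[0,0,0,0,0,0,0.4],[0,0,0,0,0,0,0.4]])

```text
time: 26.45
position: [0.6297, -0.0016, 0.0195]
ee_rot: [3.142, 0.002, 0.105]
ft_force: [-3.5, -0.4, -0.8]
opening: 0.0594
```

Request:
jog_arm(targets=[[0,0,-0.1,0,0,0,0.4],[0,0,-0.4,0,0,0,0.4],[0,0,-0.8,0,0,0,0.4],[0,0,-1,0,0,0,0.4],[0,0,-1,0,0,0,0.4],[0,0,-1,0,0,0,0.4]])

```text
time: 27.2
position: [0.6303, -0.0014, 0.1698]
ee_rot: [-3.141, -0.0, 0.105]
ft_force: [-0.4, 0.6, -0.0]
opening: 0.0598
```

```bash
python3 - <<'E'
from h import *
plan(.636,.2795,.13,-79)
c=snap('wrist','w9.png'); orange(c,.037); t=snap('top','top9.png')
E
```

```text
t 27.2 pos [ 0.6303 -0.0014  0.1698] yaw 6.04 F [-0.4  0.6 -0. ] open 0.0598
  shift [ 0.235 -1.858  0.266] turn [-0.      0.      0.2362] | n 2 each [ 0.118 -0.929  0.133] rows 4.5
orange [57. 27.] [0.4641 0.105  0.037 ] box [-154.5  180.6]
orange [278. 198.] [ 0.6311 -0.0024  0.037 ] box [ 0.4 56.3]
orange [278. 262.] [ 0.6373 -0.0595  0.037 ] box [ 0.6 -1.2]
orange [398. 287.] [ 0.7442 -0.072   0.037 ] box [105.5 -24.7]
orange [453. 321.] [ 0.8015 -0.1011  0.037 ] box [159.6 -59.7]
orange [278. 321.] [ 0.6431 -0.1176  0.037 ] box [  0.3 -59.6]
```

View pics/w9.png

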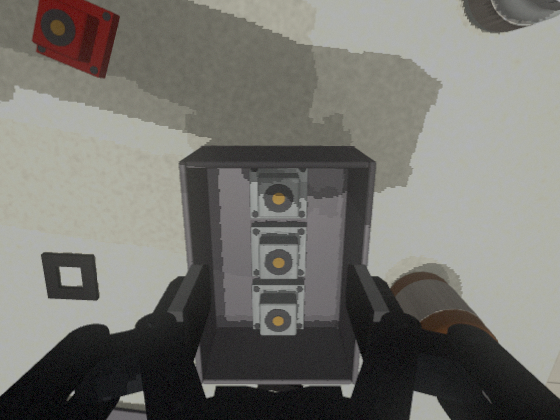

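View pics/top9.png

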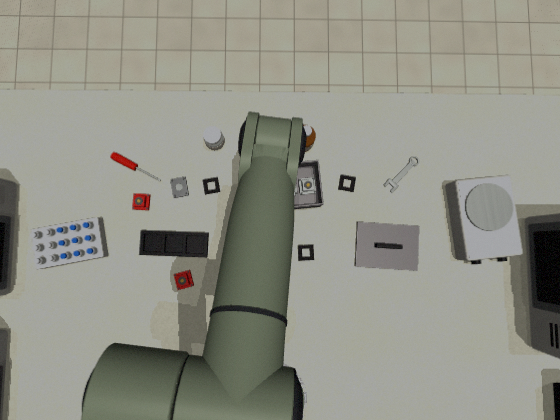

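```bash
python3 - <<'E'
from h import *
def tip(fn,uvs,w,pos,yaw):
    c=load(fn); R=Ro.from_euler('xyz',[np.pi,0,np.radians(yaw)])
    for (u,v),s in zip(uvs,(-1,1)):
        o,d=ray(c,u,v); o=R.inv().apply(o-np.array(pos)); d=R.inv().apply(d)
        t=(s*w/2-o[0])/d[0]; print(fn,(1000*(o+d*t)).round(1))
tip('w1',[(176,275),(381,275)],.0853,[.4645,.2888,.2497],-2.06)
tip('w9',[(210,265),(348,265)],.0598,[.6303,-.0014,.1698],6.04)
c=load('w1')['color'];d=load('w9')['color']
a=np.hstack([cv2.resize(cv2.convertScaleAbs(x[240:340,120:220],alpha=2),None,fx=4,fy=4) for x in (c,d)]); cv2.imwrite('pics/tips.png',a)
E
```

```text
w1 [-42.6  -6.1  -8.6]
w1 [ 42.6  -8.3 -12.6]
w9 [-29.9  -6.3   0.2]
w9 [ 29.9 -10.4  -8. ]
```

View pics/tips.png

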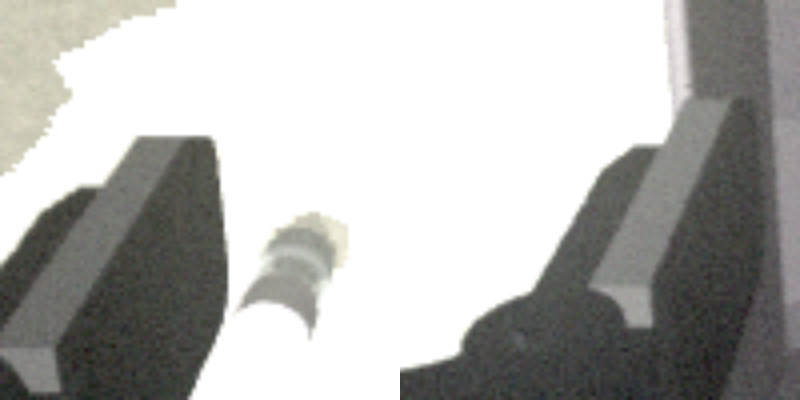

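```bash
python3 - <<'E'
from h import *
plan(.636,.2795,.13,11)
E
```

```text
t 27.3 pos [ 0.6296 -0.0013  0.1686] yaw 6.04 F [ 0.7 -0.4 -0.7] open 0.0602
  shift [ 0.24  -1.857  0.258] turn [-0.0001  0.0004 -0.0138] | n 2 each [ 0.12  -0.929  0.129] rows 4.5
```

Request:
jog_arm(targets=[[0.12,-0.929,0,0,0,0,1],[0.12,-0.929,0,0,0,0,1],[0.12,-0.929,0,0,0,0,1]])

```text
time: 27.68
position: [0.6325, 0.1424, 0.1683]
ee_rot: [-3.141, 0.003, 0.11]
ft_force: [-0.1, -1.2, -0.2]
opening: 0.0854
```

Request:
jog_arm(targets=[[0.12,-0.929,0.258,0,0,-0.014,1],[0.12,-0.929,0.258,0,0,-0.014,1],[0.12,-0.929,0.258,0,0,-0.014,1],[0.12,-0.929,0.258,0,0,-0.014,1],[0.12,-0.929,0.258,0,0,-0.014,1]])

```text
time: 28.3
position: [0.6373, 0.2776, 0.1313]
ee_rot: [3.141, 0.0, 0.192]
ft_force: [0.1, -0.4, 1.0]
opening: 0.0853
```

```bash
python3 - <<'E'
from h import *
plan(.636,.2795,.04,11)
c=snap('wrist','w10.png')
im=c['color']; hsv=cv2.cvtColor(im,cv2.COLOR_BGR2HSV); g=im.max(2)
m=(g<125)&(hsv[...,1]<70); m[265:]=0
for r in rects(c,m,.008): print('cover?',r)
t=snap('top','top10.png')
E
```

```text
t 28.3 pos [0.6373 0.2776 0.1313] yaw 10.97 F [ 0.1 -0.4  1. ] open 0.0853
  shift [-0.006 -0.014  0.609] turn [ 0.0001  0.     -0.0001] | n 1 each [-0.006 -0.014  0.609] rows 1.5
cover? ([240, 18], [588.4, 396.9], [25.0, 23.4], 11.0)
cover? ([123, 135], [579.0, 308.4], [356.9, 193.3], 11.0)
```

View pics/w10.png

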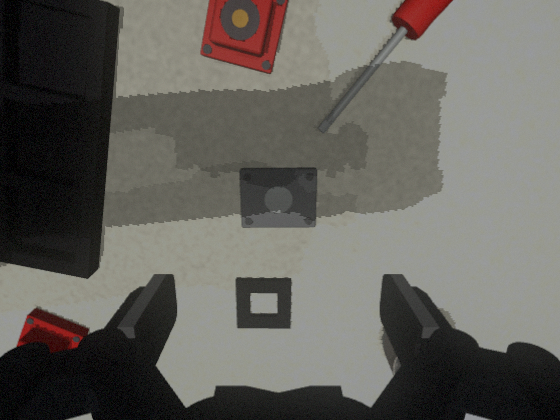

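```bash
python3 - <<'E'
from h import *
c=load('w10'); P=np.array([onz(c,u,v,.008)[:2]*1000 for u,v in [(240.5,168),(316.5,168),(317,228),(242,228)]])
print(P.round(1),P.mean(0).round(1),[np.linalg.norm(P[i]-P[(i+1)%4]).round(1) for i in range(4)]); d=P[1]-P[0]; print(np.degrees(np.arctan2(d[1],d[0])))
print('disc',onz(c,278,199.5,.008).round(4))
E
```

```text
[[605.  297.3]
 [661.8 308.3]
 [673.1 260.7]
 [613.9 249.2]] [638.5 278.9] [np.float64(57.9), np.float64(48.9), np.float64(60.3), np.float64(48.9)]
10.98834279907274
disc [0.6378 0.2782 0.008 ]
```

Request:
jog_arm(targets=[[0.004,-0.005,0.4,0,0,0,1],[0.004,-0.005,0.7,0,0,0,1],[0.004,-0.005,0.82,0,0,0,1],[0.004,-0.005,0.85,0,0,0,1],[0.004,-0.005,0.85,0,0,0,1],[0.004,-0.005,0.85,0,0,0,1]])

```text
time: 29.15
position: [0.639, 0.2808, 0.0059]
ee_rot: [-3.141, -0.003, 0.193]
ft_force: [0.5, -0.8, 0.6]
opening: 0.0851
```

```bash
python3 - <<'E'
from h import *
plan(.6378,.2785,-.002,11)
E
```

```text
t 29.15 pos [0.639  0.2808 0.0059] yaw 11.08 F [ 0.5 -0.8  0.6] open 0.0851
  shift [-0.011  0.013  0.053] turn [-0.0001 -0.0005  0.0002] | n 1 each [-0.011  0.013  0.053] rows 0.1
```

Request:
jog_arm(targets=[[-0.006,0.012,0.03,0,0,0,0.8],[-0.006,0.012,0.047,0,0,0,0.6],[-0.006,0.012,0.047,0,0,0,0.6],[-0.006,0.012,0.047,0,0,0,0.6]], force=40)

```text
time: 29.65
position: [0.6369, 0.2784, -0.0034]
ee_rot: [-3.142, 0.0, 0.193]
ft_force: [-0.6, 0.4, 0.5]
opening: 0.0683
```

```bash
python3 - <<'E'
from h import *
plan(.6378,.2785,-.002,11)
c=snap('wrist','w11.png');cv2.imwrite('pics/w11c.png',cv2.resize(cv2.convertScaleAbs(c['color'][200:400,150:410],alpha=1.8),None,fx=3,fy=3)); snap('side','s11.png')
E
```

```text
t 29.65 pos [ 0.6369  0.2784 -0.0034] yaw 11.08 F [-0.6  0.4  0.5] open 0.0683
  shift [ 0.006  0.001 -0.009] turn [-0.      0.      0.0002] | n 1 each [ 0.006  0.001 -0.009] rows 0.0
```

View pics/w11c.png

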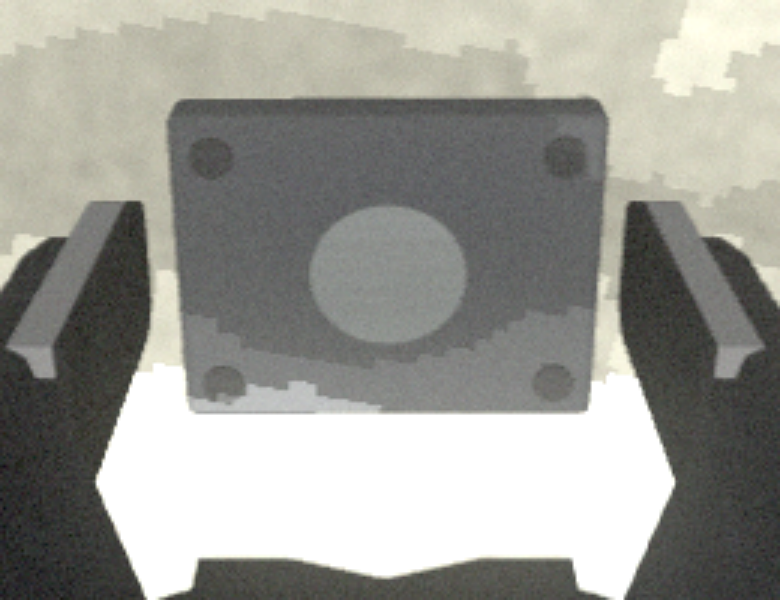

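Request:
jog_arm(targets=[[0.003,0,-0.003,0,0,0,0.4],[0.003,0,-0.003,0,0,0,0.2],[0.003,0,-0.003,0,0,0,-0.2],[0.003,0,-0.003,0,0,0,-1],[0.003,0,-0.003,0,0,0,-1],[0.003,0,-0.003,0,0,0,-1]], force=50)

```text
time: 30.5
position: [0.6377, 0.2786, -0.0024]
ee_rot: [-3.141, -0.001, 0.193]
ft_force: [0.2, -0.4, 4.8]
opening: 0.0583
```

Request:
jog_arm(targets=[[0,0,-0.1,0,0,0,-1],[0,0,-0.25,0,0,0,-1],[0,0,-0.5,0,0,0,-1],[0,0,-0.8,0,0,0,-1],[0,0,-1,0,0,0,-1],[0,0,-1,0,0,0,-1]])

```text
time: 31.25
position: [0.6391, 0.279, 0.1506]
ee_rot: [-3.141, -0.005, 0.193]
ft_force: [0.9, 0.6, -0.3]
opening: 0.0582
```

```bash
python3 - <<'E'
from h import *
p=slot(.4,-1.5); print(p); plan(p[0],p[1],.15,6)
c=snap('wrist','w12.png')
E
```

```text
[ 0.6372 -0.0598]
t 31.25 pos [0.6391 0.279  0.1506] yaw 11.08 F [ 0.9  0.6 -0.3] open 0.0582
  shift [-0.446  2.214 -0.   ] turn [-0.0001 -0.0009  0.0141] | n 3 each [-0.149  0.738 -0.   ] rows 5.4
```

View pics/w12.png

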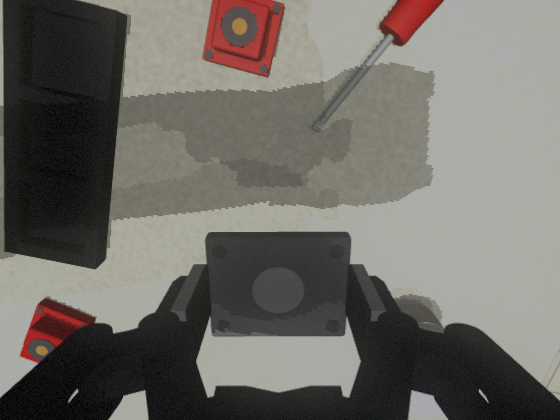

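Request:
jog_arm(targets=[[-0.149,0.738,0,0,0,0,-1],[-0.149,0.738,0,0,0,0,-1],[-0.149,0.738,0,0,0,0,-1]])

```text
time: 31.68
position: [0.6353, 0.1617, 0.1449]
ee_rot: [3.141, 0.004, 0.188]
ft_force: [0.6, 0.5, -1.4]
opening: 0.0583
```

Request:
jog_arm(targets=[[-0.149,0.738,0,0,0,0,-1],[-0.149,0.738,0,0,0,0,-1],[-0.149,0.738,0,0,0,0,-1]])

```text
time: 32.05
position: [0.6352, 0.05, 0.1455]
ee_rot: [-3.141, 0.003, 0.189]
ft_force: [-0.5, 0.2, -2.2]
opening: 0.0583
```

Request:
jog_arm(targets=[[-0.149,0.738,0,0,0,0.014,-1],[-0.149,0.738,0,0,0,0.014,-1],[-0.149,0.738,0,0,0,0.014,-1],[-0.149,0.738,0,0,0,0.014,-1],[-0.149,0.738,0,0,0,0.014,-1],[-0.149,0.738,0,0,0,0.014,-1]])

```text
time: 32.8
position: [0.6353, -0.0587, 0.147]
ee_rot: [-3.141, 0.0, 0.108]
ft_force: [-0.4, 0.8, -1.6]
opening: 0.0581
```

```bash
python3 - <<'E'
from h import *
p=slot(.4,-1.5); plan(p[0],p[1],.04,6)
E
```

```text
t 32.8 pos [ 0.6353 -0.0587  0.147 ] yaw 6.16 F [-0.4  0.8 -1.6] open 0.0581
  shift [0.012 0.009 0.713] turn [-0.      0.      0.0005] | n 1 each [0.012 0.009 0.713] rows 1.7
```

Request:
jog_arm(targets=[[0.007,0,0.3,0,0,0,-1],[0.007,0,0.5,0,0,0,-1],[0.007,0,0.65,0,0,0,-1],[0.007,0,0.713,0,0,0,-1],[0.007,0,0.713,0,0,0,-1],[0.007,0,0.713,0,0,0,-1],[0.007,0,0.713,0,0,0,-1]])

```text
time: 33.67
position: [0.6372, -0.0604, 0.0414]
ee_rot: [3.141, -0.002, 0.105]
ft_force: [-0.2, 0.4, -1.0]
opening: 0.058
```

```bash
python3 - <<'E'
from h import *
p=slot(.4,-1.5); plan(p[0],p[1],.0348,6)
E
```

```text
t 33.67 pos [ 0.6372 -0.0604  0.0414] yaw 6.04 F [-0.2  0.4 -1. ] open 0.058
  shift [ 0.    -0.004  0.044] turn [ 0.0001 -0.0003  0.0001] | n 1 each [ 0.    -0.004  0.044] rows 0.1
```

Request:
jog_arm(targets=[[0,-0.004,0.02,0,0,0,-1],[0,-0.004,0.034,0,0,0,-1],[0,-0.004,0.034,0,0,0,-1],[0,-0.004,0.034,0,0,0,-1]])

```text
time: 34.17
position: [0.6363, -0.0597, 0.035]
ee_rot: [-3.142, 0.0, 0.105]
ft_force: [0.1, -1.3, -1.3]
opening: 0.0582
```

Request:
jog_arm(targets=[[0,0,0.005,0,0,0,-1],[0,0,0.005,0,0,0,-1]])

```text
time: 34.42
position: [0.6364, -0.0597, 0.0346]
ee_rot: [3.141, -0.0, 0.105]
ft_force: [-0.8, -0.8, 1.5]
opening: 0.0583
```

Request:
jog_arm(targets=[[0,0,0.002,0,0,0,0.45],[0,0,0.002,0,0,0,0.6],[0,0,0.002,0,0,0,0.65],[0,0,0.002,0,0,0,0.65]])

```text
time: 34.92
position: [0.6363, -0.0596, 0.034]
ee_rot: [3.142, -0.0, 0.105]
ft_force: [0.3, 0.5, 0.1]
opening: 0.0705
```

Request:
jog_arm(targets=[[0,0,-0.1,0,0,0,0.65],[0,0,-0.4,0,0,0,0.65],[0,0,-0.8,0,0,0,0.65],[0,0,-1,0,0,0,0.65],[0,0,-1,0,0,0,0.65]])

```text
time: 35.55
position: [0.6386, -0.0601, 0.1886]
ee_rot: [3.139, -0.007, 0.105]
ft_force: [0.4, 0.5, -0.9]
opening: 0.0701
```

```bash
python3 - <<'E'
from h import *
plan(.6422,.183,.13,10.5)
c=snap('wrist','w13.png')
E
```

```text
t 35.55 pos [ 0.6386 -0.0601  0.1886] yaw 6.04 F [ 0.4  0.5 -0.9] open 0.0701
  shift [ 0.192 -1.61   0.388] turn [ 0.0004 -0.0011 -0.0124] | n 2 each [ 0.096 -0.805  0.194] rows 4.0
```

View pics/w13.png

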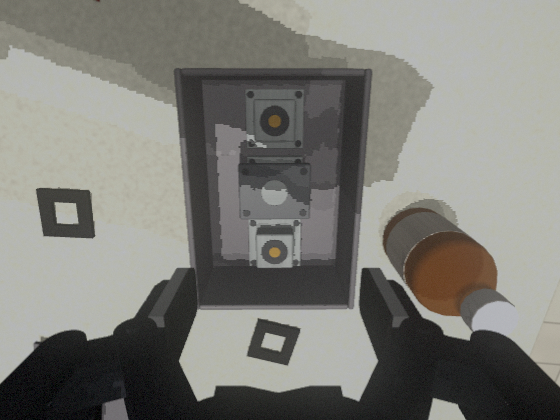

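```bash
python3 - <<'E'
from h import *
c=load('w13'); p=onz(c,274,192,.045); print(p,tobox(p))
for q in [(240,166),(309,166),(310,218),(239,218)]:
    print(tobox(onz(c,*q,.045)))
E
```

```text
[ 0.6367554  -0.05936741  0.045     ] [ 0.1 -1. ]
[-27.7  21.1]
[28.8 21. ]
[ 30.9 -24.1]
[-30. -24.]
```

Request:
jog_arm(targets=[[0.096,-0.805,0,0,0,0,1],[0.096,-0.805,0,0,0,0,1],[0.096,-0.805,0,0,0,0,1]])

```text
time: 35.98
position: [0.6364, 0.0661, 0.1823]
ee_rot: [-3.14, 0.003, 0.111]
ft_force: [0.5, -0.6, -0.3]
opening: 0.0853
```

Request:
jog_arm(targets=[[0.096,-0.805,0.388,0,0,-0.012,1],[0.096,-0.805,0.388,0,0,-0.012,1],[0.096,-0.805,0.388,0,0,-0.012,1],[0.096,-0.805,0.388,0,0,-0.012,1],[0.096,-0.805,0.388,0,0,-0.012,1],[0.096,-0.805,0.388,0,0,-0.012,1]])

```text
time: 36.72
position: [0.6403, 0.182, 0.1267]
ee_rot: [3.141, -0.001, 0.179]
ft_force: [-0.0, -1.2, -1.1]
opening: 0.0855
```

```bash
cat >> h.py <<'E'
def gask(c,vmax=265):
    m=c['color'].max(2)<85; m[vmax:]=0; m=cv2.morphologyEx(m.astype(np.uint8),cv2.MORPH_OPEN,np.ones((3,3)))
    for r in rects(c,m,.005,200):
        if 40<min(r[2]) and max(r[2])<60: print('gasket outer',r)
    cs,h=cv2.findContours(m,cv2.RETR_CCOMP,cv2.CHAIN_APPROX_NONE)
    for k,hh in zip(cs,h[0]):
        if hh[3]>=0 and cv2.contourArea(k)>60:
            P=np.array([onz(c,u,v,.005)[:2]*1000 for u,v in k[:,0]],np.float32); r=cv2.minAreaRect(P)
            if 15<min(r[1]) and max(r[1])<32: print('window',k[:,0].mean(0).round(0),np.round(r[0],1),np.round(r[1],1),round(r[2],1))
E
python3 - <<'E'
from h import *
plan(.6422,.183,.0,10.5)
c=snap('wrist','w14.png'); gask(c)
E
```

```text
t 36.73 pos [0.6403 0.182  0.1267] yaw 10.23 F [-0.  -1.2 -1.1] open 0.0855
  shift [ 0.013 -0.005  0.845] turn [ 0.     -0.0002 -0.0007] | n 1 each [ 0.013 -0.005  0.845] rows 2.0
gasket outer ([280, 199], [642.9, 182.7], [48.4, 51.1], 10.2)
window [280. 202.] [643.5 181.4] [25.2 22.8] 10.2
```

View pics/w14.png

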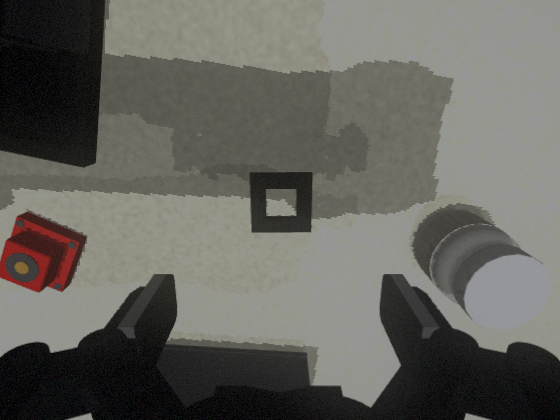

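Request:
jog_arm(targets=[[0.015,0,0.4,0,0,0,1],[0.015,0,0.65,0,0,0,1],[0.015,0,0.78,0,0,0,1],[0.015,0,0.79,0,0,0,0.6],[0.015,0,0.79,0,0,0,0.45],[0.015,0,0.79,0,0,0,0.45],[0.015,0,0.79,0,0,0,0.45]])

```text
time: 37.65
position: [0.6426, 0.1842, 0.0086]
ee_rot: [3.142, -0.002, 0.181]
ft_force: [-0.0, 0.1, -0.6]
opening: 0.0616
```

```bash
python3 - <<'E'
from h import *
plan(.6432,.1818,-.002,10.2)
c=snap('wrist','w15.png');cv2.imwrite('pics/w15c.png',cv2.resize(cv2.convertScaleAbs(c['color'][200:400,150:410],alpha=1.8),None,fx=3,fy=3))
E
```

```text
t 37.65 pos [0.6426 0.1842 0.0086] yaw 10.36 F [-0.   0.1 -0.6] open 0.0616
  shift [0.001 0.016 0.071] turn [ 0.     -0.0003  0.0005] | n 1 each [0.001 0.016 0.071] rows 0.2
```

View pics/w15c.png

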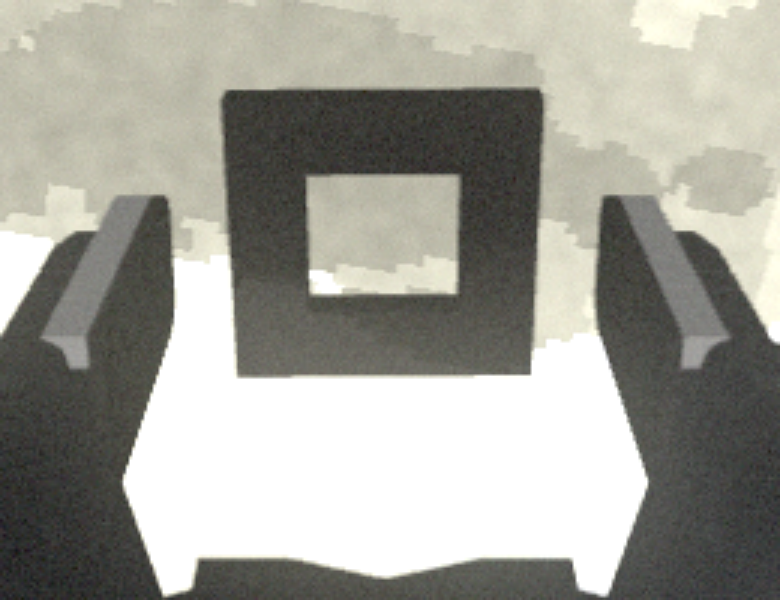

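Request:
jog_arm(targets=[[0.002,0.012,0.04,0,0,0,0.35],[0.002,0.012,0.064,0,0,0,0.3],[0.002,0.012,0.064,0,0,0,0.3],[0.002,0.012,0.064,0,0,0,0.3]], force=30)

```text
time: 38.2
position: [0.6423, 0.1822, -0.0024]
ee_rot: [-3.142, 0.0, 0.181]
ft_force: [0.3, -0.0, 0.6]
opening: 0.0557
```

Request:
jog_arm(targets=[[0,0,0,0,0,0,0.1],[0,0,0,0,0,0,-0.2],[0,0,0,0,0,0,-0.2],[0,0,0,0,0,0,-0.2]])

```text
time: 38.7
position: [0.6426, 0.1823, -0.002]
ee_rot: [-3.142, -0.001, 0.181]
ft_force: [-0.8, 0.1, 3.1]
opening: 0.0466
```

Gripped at 46.6 mm (frame 48). Lift.

Request:
jog_arm(targets=[[0,0,-0.05,0,0,0,-0.5],[0,0,-0.25,0,0,0,-0.5],[0,0,-0.5,0,0,0,-0.5],[0,0,-0.8,0,0,0,-0.5],[0,0,-1,0,0,0,-0.5],[0,0,-1,0,0,0,-0.5]])

```text
time: 39.45
position: [0.6444, 0.1826, 0.1512]
ee_rot: [3.141, -0.006, 0.181]
ft_force: [0.1, 0.0, 0.0]
opening: 0.0469
```

```bash
python3 - <<'E'
from h import *
p=slot(.3,-1.2); print(p); plan(p[0],p[1],.15,6)
c=snap('wrist','w16.png')
E
```

```text
[ 0.637  -0.0596]
t 39.45 pos [0.6444 0.1826 0.1512] yaw 10.36 F [0.1 0.  0. ] open 0.0469
  shift [-0.339  1.58   0.006] turn [-0.     -0.001   0.0121] | n 2 each [-0.17   0.79   0.003] rows 3.9
```

View pics/w16.png

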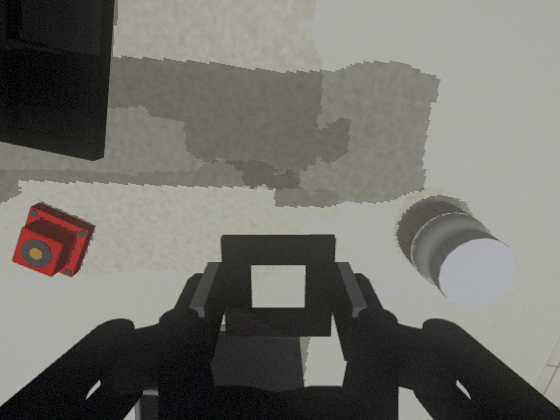

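Request:
jog_arm(targets=[[-0.17,0.79,0,0,0,0,-0.5],[-0.17,0.79,0,0,0,0,-0.5],[-0.17,0.79,0,0,0,0,-0.5]])

```text
time: 39.88
position: [0.6373, 0.057, 0.1458]
ee_rot: [3.141, 0.004, 0.175]
ft_force: [0.3, 0.6, -0.0]
opening: 0.0469
```

Request:
jog_arm(targets=[[-0.16,0.79,0,0,0,0.012,-0.5],[-0.16,0.79,0,0,0,0.012,-0.5],[-0.16,0.79,0,0,0,0.012,-0.5],[-0.16,0.79,0,0,0,0.012,-0.5],[-0.16,0.79,0,0,0,0.012,-0.5],[-0.16,0.79,0,0,0,0.012,-0.5]])

```text
time: 40.62
position: [0.6363, -0.0582, 0.1475]
ee_rot: [-3.141, 0.0, 0.108]
ft_force: [-0.2, -0.0, -0.6]
opening: 0.0465
```

```bash
python3 - <<'E'
from h import *
p=slot(.3,-1.2); plan(p[0],p[1],.05,6)
E
```

```text
t 40.62 pos [ 0.6363 -0.0582  0.1475] yaw 6.16 F [-0.2 -0.  -0.6] open 0.0465
  shift [0.004 0.01  0.65 ] turn [-0.      0.0001  0.0004] | n 1 each [0.004 0.01  0.65 ] rows 1.6
```

Request:
jog_arm(targets=[[0,0.002,0.3,0,0,0,-0.5],[0,0.002,0.5,0,0,0,-0.5],[0,0.002,0.65,0,0,0,-0.5],[0,0.002,0.65,0,0,0,-0.5],[0,0.002,0.65,0,0,0,-0.5],[0,0.002,0.65,0,0,0,-0.5]])

```text
time: 41.38
position: [0.6375, -0.0601, 0.0517]
ee_rot: [3.141, -0.002, 0.106]
ft_force: [-0.3, -0.3, 0.5]
opening: 0.0469
```

```bash
python3 - <<'E'
from h import *
p=slot(.3,-1.2); plan(p[0],p[1],.0435,6)
E
```

```text
t 41.38 pos [ 0.6375 -0.0601  0.0517] yaw 6.06 F [-0.3 -0.3  0.5] open 0.0469
  shift [-0.003 -0.004  0.055] turn [ 0.0001 -0.0004  0.0002] | n 1 each [-0.003 -0.004  0.055] rows 0.1
```

Request:
jog_arm(targets=[[0,-0.003,0.03,0,0,0,-0.5],[0,-0.003,0.046,0,0,0,-0.5],[0,-0.003,0.046,0,0,0,-0.5],[0,-0.003,0.046,0,0,0,-0.5]])

```text
time: 41.88
position: [0.6362, -0.0597, 0.0433]
ee_rot: [-3.142, 0.0, 0.105]
ft_force: [0.4, -0.4, -0.5]
opening: 0.047
```

Request:
jog_arm(targets=[[0,0,0.005,0,0,0,-0.5],[0,0,0.005,0,0,0,-0.5]])

```text
time: 42.12
position: [0.6363, -0.0597, 0.043]
ee_rot: [3.141, -0.0, 0.105]
ft_force: [-1.3, 0.1, 3.9]
opening: 0.0469
```

Contact felt; release and look.

Request:
jog_arm(targets=[[0,0,0,0,0,0,0.2],[0,0,0,0,0,0,0.4],[0,0,0,0,0,0,0.45],[0,0,0,0,0,0,0.45]])

```text
time: 42.62
position: [0.6362, -0.0597, 0.0425]
ee_rot: [-3.142, 0.0, 0.105]
ft_force: [-0.3, 0.0, 0.1]
opening: 0.0617
```

Request:
jog_arm(targets=[[0,0,-0.1,0,0,0,0.45],[0,0,-0.4,0,0,0,0.45],[0,0,-0.8,0,0,0,0.45],[0,0,-0.9,0,0,0,0.45],[0,0,-0.9,0,0,0,0.45]])

```text
time: 43.25
position: [0.6373, -0.0598, 0.1797]
ee_rot: [3.14, -0.004, 0.105]
ft_force: [0.5, 0.0, -0.4]
opening: 0.0618
```

```bash
python3 - <<'E'
from h import *
plan(.653,-.2415,.13,-10)
c=snap('wrist','w17.png'); p=onz(c,0,0,0); snap('top','top17.png'); snap('side','s17.png')
E
```

```text
t 43.25 pos [ 0.6373 -0.0598  0.1797] yaw 6.04 F [ 0.5  0.  -0.4] open 0.0618
  shift [-0.025  1.215  0.333] turn [ 0.0001 -0.0006  0.0446] | n 2 each [-0.012  0.607  0.166] rows 3.0
```

View pics/w17.png

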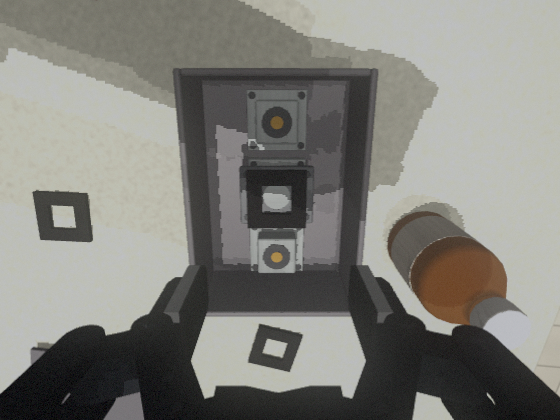

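View pics/s17.png

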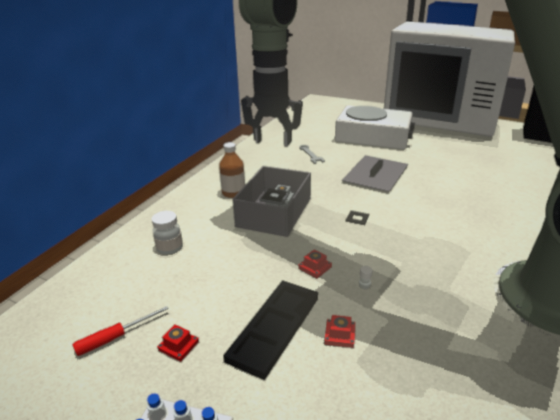

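Request:
jog_arm(targets=[[-0.012,0.607,0,0,0,0,1],[-0.012,0.607,0,0,0,0,1],[-0.012,0.607,0,0,0,0,1]])

```text
time: 43.78
position: [0.643, -0.1523, 0.1752]
ee_rot: [-3.14, 0.003, 0.102]
ft_force: [0.0, 0.2, -0.4]
opening: 0.0854
```

Request:
jog_arm(targets=[[-0.012,0.607,0.333,0,0,0.045,1],[-0.012,0.607,0.333,0,0,0.045,1],[-0.012,0.607,0.333,0,0,0.045,1],[-0.012,0.607,0.333,0,0,0.045,1],[-0.012,0.607,0.333,0,0,0.045,1],[-0.012,0.607,0.333,0,0,0.045,1]])

```text
time: 44.52
position: [0.6523, -0.24, 0.1284]
ee_rot: [3.141, -0.001, -0.176]
ft_force: [0.8, -0.5, 0.3]
opening: 0.0856
```

```bash
python3 - <<'E'
from h import *
plan(.653,-.2415,.0,-10)
c=snap('wrist','w18.png'); gask(c)
E
```

```text
t 44.52 pos [ 0.6523 -0.24    0.1284] yaw -10.07 F [ 0.8 -0.5  0.3] open 0.0856
  shift [0.005 0.009 0.856] turn [ 0.     -0.0001 -0.0002] | n 1 each [0.005 0.009 0.856] rows 2.1
window [280. 202.] [ 654.2 -242.3] [23.8 25.4] 79.9
```

View pics/w18.png

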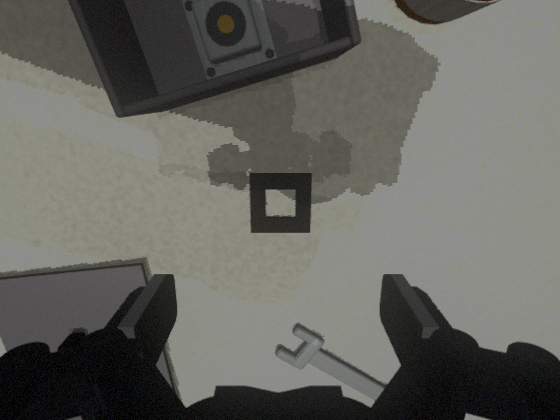

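Request:
jog_arm(targets=[[0.005,0.002,0.4,0,0,0,1],[0.005,0.002,0.65,0,0,0,1],[0.005,0.002,0.79,0,0,0,1],[0.005,0.002,0.8,0,0,0,0.6],[0.005,0.002,0.8,0,0,0,0.45],[0.005,0.002,0.8,0,0,0,0.45],[0.005,0.002,0.8,0,0,0,0.45]])

```text
time: 45.45
position: [0.6533, -0.2419, 0.0089]
ee_rot: [3.141, -0.002, -0.177]
ft_force: [-0.5, 0.2, 0.2]
opening: 0.062
```

```bash
python3 - <<'E'
from h import *
plan(.654,-.242,-.002,-10)
c=snap('wrist','w19.png');cv2.imwrite('pics/w19c.png',cv2.resize(cv2.convertScaleAbs(c['color'][200:400,150:410],alpha=1.8),None,fx=2,fy=2))
E
```

```text
t 45.45 pos [ 0.6533 -0.2419  0.0089] yaw -10.16 F [-0.5  0.2  0.2] open 0.062
  shift [ 0.005 -0.     0.073] turn [ 0.0001 -0.0003 -0.0004] | n 1 each [ 0.005 -0.     0.073] rows 0.2
```

View pics/w19c.png

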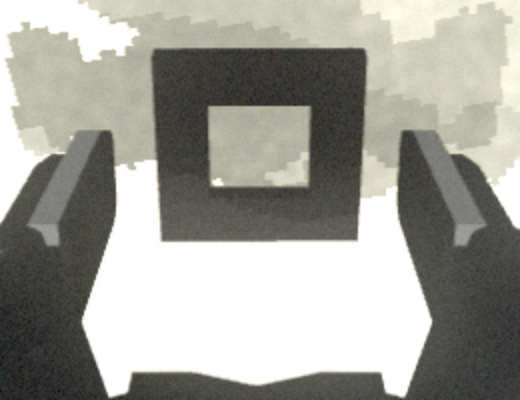

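Request:
jog_arm(targets=[[0.005,0,0.04,0,0,0,0.35],[0.005,0,0.066,0,0,0,0.3],[0.005,0,0.066,0,0,0,0.3],[0.005,0,0.066,0,0,0,0.3]])

```text
time: 46.0
position: [0.6532, -0.2416, -0.0024]
ee_rot: [-3.142, 0.0, -0.177]
ft_force: [0.5, -0.2, -0.4]
opening: 0.0556
```

Request:
jog_arm(targets=[[0,0,0,0,0,0,0.1],[0,0,0,0,0,0,-0.2],[0,0,0,0,0,0,-0.2],[0,0,0,0,0,0,-0.2]])

```text
time: 46.5
position: [0.6535, -0.2418, -0.0019]
ee_rot: [3.141, -0.001, -0.177]
ft_force: [-0.1, -0.3, 1.6]
opening: 0.0471
```

Request:
jog_arm(targets=[[0,0,-0.05,0,0,0,-0.5],[0,0,-0.25,0,0,0,-0.5],[0,0,-0.5,0,0,0,-0.5],[0,0,-0.8,0,0,0,-0.5],[0,0,-1,0,0,0,-0.5],[0,0,-1,0,0,0,-0.5]])

```text
time: 47.25
position: [0.6551, -0.2426, 0.1514]
ee_rot: [3.14, -0.006, -0.177]
ft_force: [0.3, -0.9, -0.8]
opening: 0.0468
```

```bash
python3 - <<'E'
from h import *
p=slot(.3,-1.2); print(p); plan(p[0],p[1],.15,6)
c=snap('wrist','w20.png')
E
```

```text
[ 0.637  -0.0596]
t 47.25 pos [ 0.6551 -0.2426  0.1514] yaw -10.16 F [ 0.3 -0.9 -0.8] open 0.0468
  shift [-0.334 -1.179  0.005] turn [ 0.0004 -0.0009 -0.0449] | n 2 each [-0.167 -0.59   0.003] rows 2.9
```

View pics/w20.png

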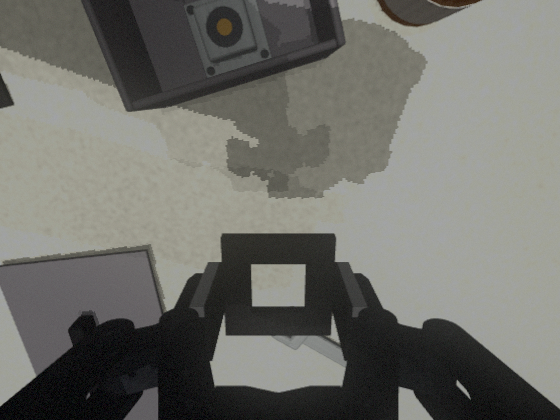

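Request:
jog_arm(targets=[[-0.167,-0.59,0,0,0,0,-0.5],[-0.167,-0.59,0,0,0,0,-0.5],[-0.167,-0.59,0,0,0,0,-0.5]])

```text
time: 47.68
position: [0.6428, -0.1474, 0.1459]
ee_rot: [-3.141, 0.004, -0.174]
ft_force: [-0.6, -0.4, -0.9]
opening: 0.0469
```

Request:
jog_arm(targets=[[-0.157,-0.59,0,0,0,-0.045,-0.5],[-0.157,-0.59,0,0,0,-0.045,-0.5],[-0.157,-0.59,0,0,0,-0.045,-0.5],[-0.157,-0.59,0,0,0,-0.045,-0.5],[-0.157,-0.59,0,0,0,-0.045,-0.5],[-0.157,-0.59,0,0,0,-0.045,-0.5]])

```text
time: 48.42
position: [0.6367, -0.06, 0.1475]
ee_rot: [3.142, 0.0, 0.104]
ft_force: [0.1, -0.2, 0.6]
opening: 0.0469
```

```bash
python3 - <<'E'
from h import *
p=slot(.3,-1.2); plan(p[0],p[1],.055,6)
c=load('w17')
m=(c['color'].max(2)<45); m[:150]=0;m[235:]=0;m[:,:225]=0;m[:,320:]=0
m=cv2.morphologyEx(m.astype(np.uint8),cv2.MORPH_OPEN,np.ones((3,3)))
for r in rects(c,m,.05,200): print(r, tobox(np.array(r[1])/1000))
E
```

```text
t 48.42 pos [ 0.6367 -0.06    0.1475] yaw 5.93 F [ 0.1 -0.2  0.6] open 0.0469
  shift [ 0.002 -0.003  0.617] turn [ 0.      0.     -0.0002] | n 1 each [ 0.002 -0.003  0.617] rows 1.5
([280, 185], [636.1, -53.3], [47.2, 32.0], 6.0) [0.  5.1]
```

Request:
jog_arm(targets=[[0,-0.003,0.3,0,0,0,-0.5],[0,-0.003,0.5,0,0,0,-0.5],[0,-0.003,0.617,0,0,0,-0.5],[0,-0.003,0.617,0,0,0,-0.5],[0,-0.003,0.617,0,0,0,-0.5],[0,-0.003,0.617,0,0,0,-0.5]])

```text
time: 49.18
position: [0.6378, -0.0587, 0.0567]
ee_rot: [3.141, -0.003, 0.105]
ft_force: [0.4, 0.2, -0.1]
opening: 0.0471
```

```bash
python3 - <<'E'
from h import *
p=slot(.3,-1.2); plan(p[0],p[1],.0485,6)
E
```

```text
t 49.17 pos [ 0.6378 -0.0587  0.0567] yaw 6.04 F [ 0.4  0.2 -0.1] open 0.0471
  shift [-0.006  0.006  0.055] turn [ 0.0001 -0.0004  0.0001] | n 1 each [-0.006  0.006  0.055] rows 0.1
```

Request:
jog_arm(targets=[[0,0.006,0.03,0,0,0,-0.5],[0,0.006,0.046,0,0,0,-0.5],[0,0.006,0.046,0,0,0,-0.5],[0,0.006,0.046,0,0,0,-0.5]])

```text
time: 49.68
position: [0.6366, -0.0593, 0.0482]
ee_rot: [-3.141, 0.0, 0.105]
ft_force: [-0.2, 0.0, 0.1]
opening: 0.0463
```

Request:
jog_arm(targets=[[0,0,0.005,0,0,0,-0.5],[0,0,0.005,0,0,0,-0.5]])

```text
time: 49.92
position: [0.6367, -0.0593, 0.048]
ee_rot: [3.142, -0.0, 0.105]
ft_force: [-2.3, 0.5, 4.5]
opening: 0.0469
```

Request:
jog_arm(targets=[[0,0,0,0,0,0,0.2],[0,0,0,0,0,0,0.4],[0,0,0,0,0,0,0.45],[0,0,0,0,0,0,0.45]])

```text
time: 50.42
position: [0.6366, -0.0593, 0.0474]
ee_rot: [-3.142, 0.0, 0.105]
ft_force: [0.2, 1.1, 0.2]
opening: 0.0621
```

Request:
jog_arm(targets=[[0,0,-0.1,0,0,0,0.45],[0,0,-0.4,0,0,0,0.45],[0,0,-0.8,0,0,0,0.45],[0,0,-0.9,0,0,0,0.45],[0,0,-0.9,0,0,0,0.45]])

```text
time: 51.05
position: [0.6377, -0.0595, 0.1846]
ee_rot: [3.14, -0.003, 0.105]
ft_force: [-0.3, -0.1, -0.6]
opening: 0.0621
```

```bash
python3 - <<'E'
from h import *
plan(.436,-.113,.13,0)
c=snap('wrist','w21.png')
E
```

```text
t 51.05 pos [ 0.6377 -0.0595  0.1846] yaw 6.04 F [-0.3 -0.1 -0.6] open 0.0621
  shift [-1.376  0.213  0.36 ] turn [ 0.0002 -0.0006  0.0168] | n 2 each [-0.688  0.106  0.18 ] rows 3.5
```

View pics/w21.png

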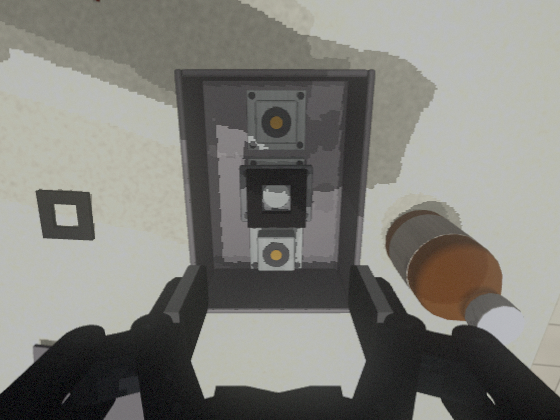

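Request:
jog_arm(targets=[[-0.688,0.106,0,0,0,0,1],[-0.688,0.106,0,0,0,0,1],[-0.688,0.106,0,0,0,0,1]])

```text
time: 51.48
position: [0.5313, -0.0857, 0.1803]
ee_rot: [-3.139, 0.006, 0.104]
ft_force: [1.3, 0.2, 0.6]
opening: 0.0854
```

Request:
jog_arm(targets=[[-0.688,0.106,0.36,0,0,0.017,1],[-0.688,0.106,0.36,0,0,0.017,1],[-0.688,0.106,0.36,0,0,0.017,1],[-0.688,0.106,0.36,0,0,0.017,1],[-0.688,0.106,0.36,0,0,0.017,1],[-0.688,0.106,0.36,0,0,0.017,1]])

```text
time: 52.22
position: [0.4363, -0.1128, 0.129]
ee_rot: [3.141, -0.002, -0.001]
ft_force: [0.5, 0.8, 0.5]
opening: 0.0857
```

```bash
python3 - <<'E'
from h import *
plan(.436,-.113,.0,0)
c=snap('wrist','w22.png'); gask(c)
E
```

```text
t 52.23 pos [ 0.4363 -0.1128  0.129 ] yaw -0.03 F [0.5 0.8 0.5] open 0.0857
  shift [-0.004  0.001  0.86 ] turn [ 0.0001 -0.0002 -0.0001] | n 1 each [-0.004  0.001  0.86 ] rows 2.1
window [279. 199.] [ 438.  -112.5] [24.8 23.6] 1.8
```

View pics/w22.png

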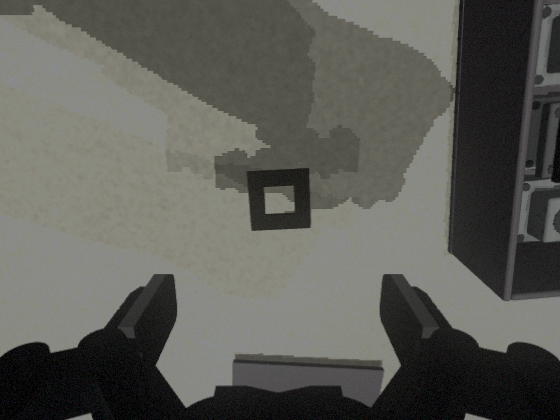

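Request:
jog_arm(targets=[[0.006,0,0.4,0,0,-0.005,1],[0.006,0,0.65,0,0,-0.005,1],[0.006,0,0.79,0,0,-0.005,1],[0.006,0,0.8,0,0,-0.005,0.6],[0.006,0,0.8,0,0,-0.005,0.45],[0.006,0,0.8,0,0,-0.005,0.45],[0.006,0,0.8,0,0,-0.005,0.45]])

```text
time: 53.15
position: [0.4365, -0.113, 0.0094]
ee_rot: [3.141, -0.002, 0.03]
ft_force: [0.7, -0.1, 0.1]
opening: 0.062
```

```bash
python3 - <<'E'
from h import *
plan(.4377,-.1123,-.002,1.8)
c=snap('wrist','w23.png');cv2.imwrite('pics/w23c.png',cv2.resize(cv2.convertScaleAbs(c['color'][200:400,150:410],alpha=1.8),None,fx=2,fy=2))
E
```

```text
t 53.15 pos [ 0.4365 -0.113   0.0094] yaw 1.72 F [ 0.7 -0.1  0.1] open 0.062
  shift [ 0.008 -0.004  0.076] turn [ 0.0001 -0.0003 -0.0002] | n 1 each [ 0.008 -0.004  0.076] rows 0.2
```

View pics/w23c.png

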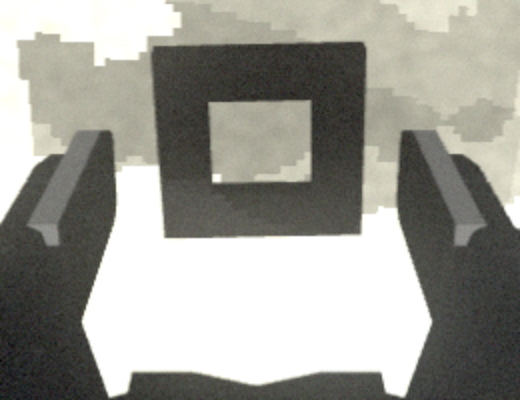

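Request:
jog_arm(targets=[[0.006,-0.01,0.04,0,0,-0.002,0.35],[0.006,-0.01,0.069,0,0,-0.002,0.3],[0.006,-0.01,0.069,0,0,-0.002,0.3],[0.006,-0.01,0.069,0,0,-0.002,0.3]])

```text
time: 53.7
position: [0.4364, -0.1111, -0.002]
ee_rot: [-3.141, 0.0, 0.043]
ft_force: [-1.0, -0.6, 0.2]
opening: 0.0554
```

Request:
jog_arm(targets=[[0,0,0,0,0,0,0.1],[0,0,0,0,0,0,-0.2],[0,0,0,0,0,0,-0.2],[0,0,0,0,0,0,-0.2]])

```text
time: 54.2
position: [0.4366, -0.1112, -0.0016]
ee_rot: [3.141, -0.0, 0.043]
ft_force: [-1.3, 1.2, 5.2]
opening: 0.0463
```

Request:
jog_arm(targets=[[0,0,-0.05,0,0,0,-0.5],[0,0,-0.25,0,0,0,-0.5],[0,0,-0.5,0,0,0,-0.5],[0,0,-0.8,0,0,0,-0.5],[0,0,-1,0,0,0,-0.5],[0,0,-1,0,0,0,-0.5]])

```text
time: 54.95
position: [0.4384, -0.1119, 0.1507]
ee_rot: [3.139, -0.005, 0.043]
ft_force: [-0.1, -0.9, -1.1]
opening: 0.0467
```

```bash
python3 - <<'E'
from h import *
p=slot(.3,-1.2); print(p); plan(p[0],p[1],.15,6)
c=snap('wrist','w24.png')
E
```

```text
[ 0.637  -0.0596]
t 54.95 pos [ 0.4384 -0.1119  0.1507] yaw 2.44 F [-0.1 -0.9 -1.1] open 0.0467
  shift [ 1.337 -0.292  0.01 ] turn [ 0.0004 -0.0008 -0.0099] | n 2 each [ 0.669 -0.146  0.005] rows 3.3
```

View pics/w24.png

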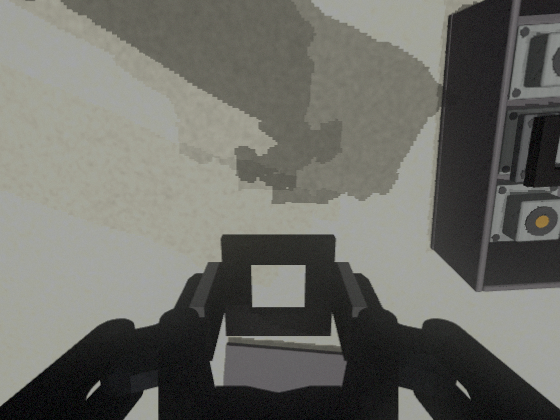

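Request:
jog_arm(targets=[[0.669,-0.146,0,0,0,0,-0.5],[0.669,-0.146,0,0,0,0,-0.5],[0.669,-0.146,0,0,0,0,-0.5]])

```text
time: 55.38
position: [0.5374, -0.0842, 0.1464]
ee_rot: [-3.141, 0.001, 0.045]
ft_force: [-1.3, -0.3, -0.5]
opening: 0.0465
```

Request:
jog_arm(targets=[[0.669,-0.146,0,0,0,-0.01,-0.5],[0.669,-0.146,0,0,0,-0.01,-0.5],[0.669,-0.146,0,0,0,-0.01,-0.5],[0.669,-0.146,0,0,0,-0.01,-0.5],[0.669,-0.146,0,0,0,-0.01,-0.5],[0.669,-0.146,0,0,0,-0.01,-0.5]])

```text
time: 56.12
position: [0.6344, -0.0592, 0.1484]
ee_rot: [-3.142, 0.0, 0.105]
ft_force: [-1.1, -0.2, -0.2]
opening: 0.0465
```

```bash
python3 - <<'E'
from h import *
p=slot(.3,-1.2); plan(p[0],p[1],.06,6)
E
```

```text
t 56.12 pos [ 0.6344 -0.0592  0.1484] yaw 6.0 F [-1.1 -0.2 -0.2] open 0.0465
  shift [0.017 0.005 0.589] turn [-0.      0.0001 -0.    ] | n 1 each [0.017 0.005 0.589] rows 1.4
```

Request:
jog_arm(targets=[[0.012,0.003,0.3,0,0,0,-0.5],[0.012,0.003,0.5,0,0,0,-0.5],[0.012,0.003,0.589,0,0,0,-0.5],[0.012,0.003,0.589,0,0,0,-0.5],[0.012,0.003,0.589,0,0,0,-0.5],[0.012,0.003,0.589,0,0,0,-0.5]])

```text
time: 56.88
position: [0.6381, -0.0593, 0.0613]
ee_rot: [3.141, -0.002, 0.105]
ft_force: [-0.7, -0.1, 0.5]
opening: 0.0466
```

```bash
python3 - <<'E'
from h import *
p=slot(.3,-1.2); plan(p[0],p[1],.0535,6)
E
```

```text
t 56.88 pos [ 0.6381 -0.0593  0.0613] yaw 6.04 F [-0.7 -0.1  0.5] open 0.0466
  shift [-0.008  0.001  0.052] turn [ 0.0001 -0.0004  0.0001] | n 1 each [-0.008  0.001  0.052] rows 0.1
```

Request:
jog_arm(targets=[[-0.005,0,0.03,0,0,0,-0.5],[-0.005,0,0.044,0,0,0,-0.5],[-0.005,0,0.044,0,0,0,-0.5],[-0.005,0,0.044,0,0,0,-0.5]])

```text
time: 57.38
position: [0.6363, -0.0592, 0.0535]
ee_rot: [3.142, -0.0, 0.105]
ft_force: [-1.8, 0.4, 4.0]
opening: 0.0466
```

Request:
jog_arm(targets=[[0,0,0.005,0,0,0,-0.5],[0,0,0.005,0,0,0,-0.5]])

```text
time: 57.62
position: [0.6363, -0.0592, 0.0534]
ee_rot: [3.141, -0.0, 0.105]
ft_force: [-3.9, 0.1, 8.6]
opening: 0.0464
```

Request:
jog_arm(targets=[[0,0,-0.004,0,0,0,0.2],[0,0,-0.004,0,0,0,0.4],[0,0,-0.004,0,0,0,0.45],[0,0,-0.004,0,0,0,0.45]])

```text
time: 58.12
position: [0.6362, -0.0592, 0.0528]
ee_rot: [-3.142, 0.0, 0.105]
ft_force: [-0.6, -0.4, -0.0]
opening: 0.0621
```

Request:
jog_arm(targets=[[0,0,-0.1,0,0,0,0.45],[0,0,-0.4,0,0,0,0.45],[0,0,-0.8,0,0,0,0.45],[0,0,-0.9,0,0,0,0.45],[0,0,-0.9,0,0,0,0.45]])

```text
time: 58.75
position: [0.6373, -0.0594, 0.1901]
ee_rot: [3.14, -0.003, 0.105]
ft_force: [-0.5, -0.7, -0.6]
opening: 0.0615
```

```bash
python3 - <<'E'
from h import *
c=snap('wrist','w25.png'); t=snap('top','top25.png'); snap('side','s25.png')
m=t['color'].max(2)<70
for z in (.033,): 
  for r in rects(t,m,z,40):
    if max(r[2])<100: print(r)
plan(.458,-.366,.18,0)
E
```

```text
([388, 246], [458.8, -358.5], [85.2, 13.9], 86.1)
([2, 194], [610.2, 802.8], [55.2, 15.0], 3.8)
t 58.9 pos [ 0.6351 -0.0589  0.1863] yaw 6.04 F [-0.5  0.9  0. ] open 0.0621
  shift [-1.389  1.912  0.044] turn [-0.0001  0.0005  0.0168] | n 2 each [-0.695  0.956  0.022] rows 5.7
```

View pics/w25.png

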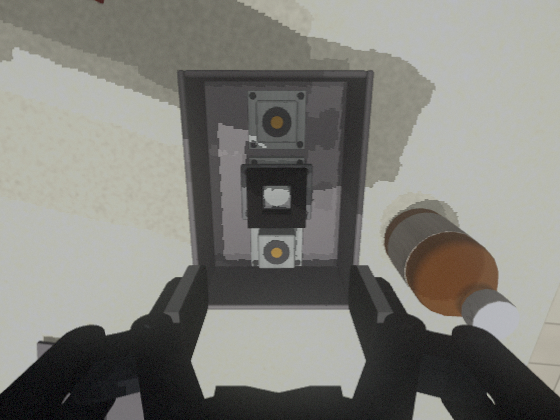

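View pics/top25.png

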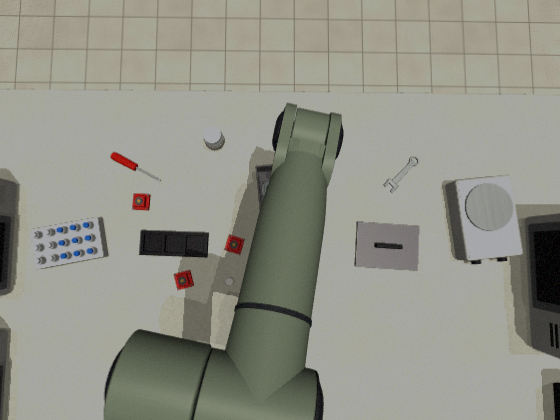

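View pics/s25.png

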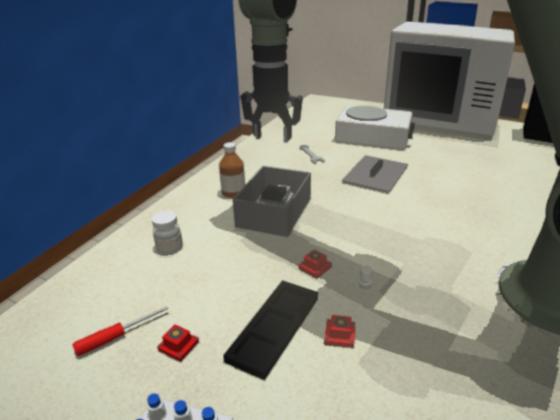

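Request:
jog_arm(targets=[[-0.69,0.956,0,0,0,0,0.6],[-0.69,0.956,0,0,0,0,0.6],[-0.69,0.956,0,0,0,0,0.6],[-0.69,0.956,0,0,0,0,0.6]])

```text
time: 59.4
position: [0.5458, -0.2151, 0.1862]
ee_rot: [-3.14, 0.003, 0.1]
ft_force: [0.7, 0.5, -0.3]
opening: 0.0683
```

Request:
jog_arm(targets=[[-0.69,0.9,0,0,0,0.028,0.6],[-0.69,0.9,0,0,0,0.028,0.6],[-0.69,0.9,0,0,0,0.028,0.6],[-0.69,0.9,0,0,0,0.028,0.6],[-0.69,0.9,0,0,0,0.028,0.6],[-0.69,0.9,0,0,0,0.028,0.6]])

```text
time: 60.15
position: [0.4605, -0.3562, 0.1876]
ee_rot: [-3.141, 0.001, -0.068]
ft_force: [0.6, 0.1, 0.2]
opening: 0.0684
```

```bash
python3 - <<'E'
from h import *
plan(.4588,-.3585,.014,-3.9)
c=snap('wrist','w26.png')
m=c['color'].max(2)<60; m[290:]=0; m[:,:180]=0;m[:,380:]=0
for r in rects(c,m,.033,200): print(r)
t=snap('top','top26.png')
E
```

```text
t 60.15 pos [ 0.4605 -0.3562  0.1876] yaw -3.91 F [0.6 0.1 0.2] open 0.0684
  shift [-0.01   0.017  1.157] turn [-0.0002  0.0001 -0.    ] | n 2 each [-0.005  0.009  0.579] rows 2.8
([369, 278], [540.7, -447.2], [23.2, 20.7], 86.2)
([188, 277], [371.5, -435.8], [24.2, 17.1], 82.2)
([283, 150], [461.6, -332.1], [133.2, 77.0], 62.8)
```

View pics/w26.png

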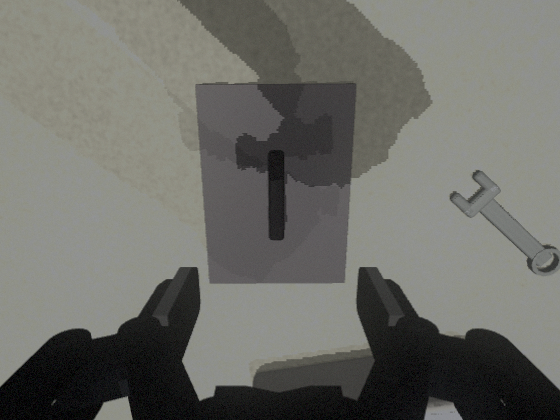

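```bash
python3 - <<'E'
from h import *
c=load('w26')
for L,z in (([(195.5,84),(356,83),(345,283),(210,283)],.011),([(268,150),(284.5,150),(284,240),(269,240)],.033)):
    P=np.array([onz(c,u,v,z)[:2]*1000 for u,v in L]); d=P[0]+P[1]-P[2]-P[3]
    print(P.mean(0).round(1),[np.linalg.norm(P[i]-P[(i+1)%4]).round(1) for i in range(4)],np.degrees(np.arctan2(-d[0],d[1])).round(2))
m=c['color'].max(2)<38; m[255:]=0; m[:140]=0;m[:,:262]=0;m[:,:]&=1; m[:,292:]=0
for r in rects(c,m,.033,200): print(r)
E
```

```text
[ 459.2 -363.6] [np.float64(136.5), np.float64(191.5), np.float64(137.2), np.float64(190.7)] -3.46
[ 459.1 -362. ] [np.float64(13.8), np.float64(81.5), np.float64(13.6), np.float64(81.5)] -3.81Traceback (most recent call last):
  File "<stdin>", line 6, in <module>
numpy._core._exceptions._UFuncOutputCastingError: Cannot cast ufunc 'bitwise_and' output from dtype('int64') to dtype('bool') with casting rule 'same_kind'
```

Request:
jog_arm(targets=[[-0.009,0.045,0.4,0,0,0,0],[-0.009,0.045,0.7,0,0,0,0],[-0.009,0.045,0.9,0,0,0,0],[-0.009,0.045,0.9,0,0,0,0],[-0.009,0.045,0.9,0,0,0,0],[-0.009,0.045,0.9,0,0,0,0]])

```text
time: 61.0
position: [0.4591, -0.3653, 0.055]
ee_rot: [3.139, -0.002, -0.07]
ft_force: [0.4, -0.1, -0.2]
opening: 0.0428
```

```bash
python3 - <<'E'
from h import *
plan(.4592,-.363,.0145,-3.7)
c=snap('wrist','w27.png')
E
```

```text
t 61.0 pos [ 0.4591 -0.3653  0.055 ] yaw -4.02 F [ 0.4 -0.1 -0.2] open 0.0428
  shift [-0.001 -0.016  0.27 ] turn [ 0.0003 -0.0004 -0.0009] | n 1 each [-0.001 -0.016  0.27 ] rows 0.6
```

View pics/w27.png

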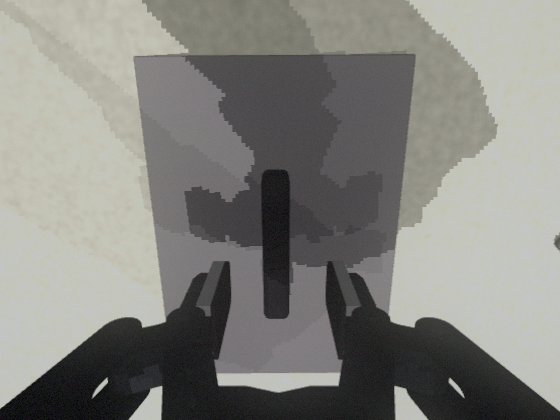

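Request:
jog_arm(targets=[[0,-0.012,0.15,0,0,-0.001,0],[0,-0.012,0.25,0,0,-0.001,-0.2],[0,-0.012,0.265,0,0,-0.001,-0.2],[0,-0.012,0.265,0,0,-0.001,-0.2]])

```text
time: 61.55
position: [0.4581, -0.3628, 0.0136]
ee_rot: [3.141, -0.0, -0.064]
ft_force: [-0.7, 0.1, -0.1]
opening: 0.0339
```

Request:
jog_arm(targets=[[0,0,0,0,0,0,-0.5],[0,0,0,0,0,0,-1],[0,0,0,0,0,0,-1],[0,0,0,0,0,0,-1],[0,0,0,0,0,0,-1],[0,0,0,0,0,0,-1]], force=80)

```text
time: 62.3
position: [0.4584, -0.3631, 0.0142]
ee_rot: [3.141, -0.001, -0.064]
ft_force: [-1.4, 0.2, 5.8]
opening: 0.0122
```

Request:
jog_arm(targets=[[0,0,-0.1,0,0,0,-1],[0,0,-0.25,0,0,0,-1],[0,0,-0.5,0,0,0,-1],[0,0,-0.8,0,0,0,-1],[0,0,-1,0,0,0,-1],[0,0,-1,0,0,0,-1],[0,0,-1,0,0,0,-1]])

```text
time: 63.18
position: [0.4573, -0.3619, 0.1621]
ee_rot: [-3.14, 0.002, -0.064]
ft_force: [0.2, 0.4, -3.8]
opening: 0.012
```

```bash
python3 - <<'E'
from h import *
plan(.6366,-.0584,.19,6)
c=snap('wrist','w28.png'); snap('side','s28.png')
E
```

```text
t 63.17 pos [ 0.4573 -0.3619  0.1621] yaw -3.68 F [ 0.2  0.4 -3.8] open 0.012
  shift [ 1.063 -2.096 -0.185] turn [-0.0002  0.0002 -0.0269] | n 3 each [ 0.354 -0.699 -0.062] rows 5.7
```

View pics/w28.png

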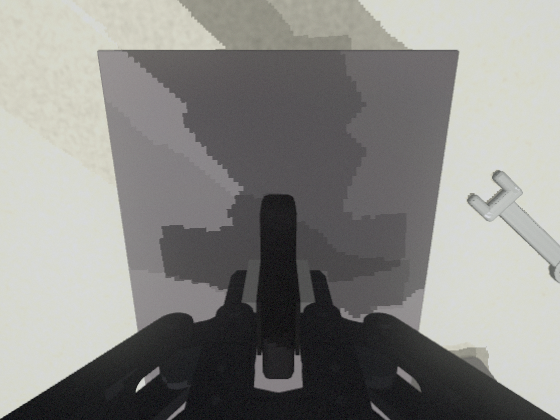

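View pics/s28.png

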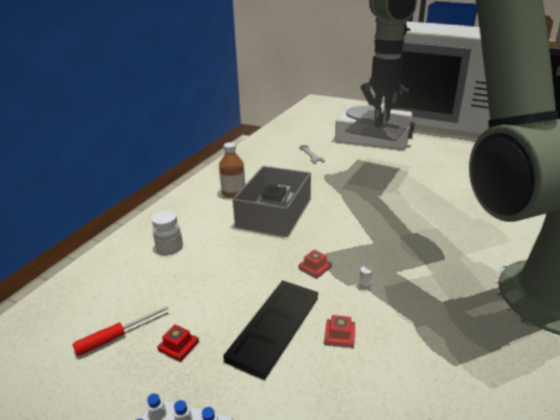

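```bash
python3 - <<'E'
from h import *
c=load('w28'); pos=np.array([.4573,-.3619,.1621]); R=Ro.from_euler('xyz',[np.pi,0,np.radians(-3.68)])
for u,v,z in [(98,50,.159),(459,50,.159),(262,196,.181),(295,196,.181),(136,330,.159),(421,330,.159)]:
    print((R.inv().apply(onz(c,u,v,z)-pos)*1000).round(1))
E
```

```text
[-67.4 -94.6   3.1]
[ 68.7 -94.7   3.1]
[ -5.3 -43.7 -18.9]
[  6.7 -43.7 -18.9]
[-68.3  30.    3.1]
[69.8 29.8  3.1]
```

Request:
jog_arm(targets=[[0.354,-0.699,-0.18,0,0,0,-1],[0.354,-0.699,-0.18,0,0,0,-1],[0.354,-0.699,-0.18,0,0,0,-1]])

```text
time: 63.65
position: [0.5192, -0.2579, 0.1898]
ee_rot: [-3.14, 0.0, -0.059]
ft_force: [-0.3, -0.9, -2.8]
opening: 0.0123
```

Request:
jog_arm(targets=[[0.354,-0.699,0,0,0,0,-1],[0.354,-0.699,0,0,0,0,-1],[0.354,-0.699,0,0,0,0,-1]])

```text
time: 64.03
position: [0.5779, -0.1573, 0.1886]
ee_rot: [-3.14, 0.002, -0.059]
ft_force: [-1.2, -0.2, -2.4]
opening: 0.012
```

Request:
jog_arm(targets=[[0.354,-0.699,0,0,0,-0.027,-1],[0.354,-0.699,0,0,0,-0.027,-1],[0.354,-0.699,0,0,0,-0.027,-1],[0.354,-0.699,0,0,0,-0.027,-1],[0.354,-0.699,0,0,0,-0.027,-1],[0.354,-0.699,0,0,0,-0.027,-1],[0.354,-0.699,0,0,0,-0.027,-1]])

```text
time: 64.9
position: [0.637, -0.0598, 0.1905]
ee_rot: [3.141, -0.0, 0.104]
ft_force: [0.0, 0.3, -2.5]
opening: 0.0125
```

```bash
python3 - <<'E'
from h import *
plan(.6366,-.0584,.11,6)
snap('top','top29.png')
E
```

```text
t 64.9 pos [ 0.637  -0.0598  0.1905] yaw 5.97 F [ 0.   0.3 -2.5] open 0.0125
  shift [-0.002 -0.01   0.537] turn [ 0.     -0.     -0.0001] | n 1 each [-0.002 -0.01   0.537] rows 1.3
```

Request:
jog_arm(targets=[[-0.002,-0.006,0.25,0,0,0,-1],[-0.002,-0.006,0.45,0,0,0,-1],[-0.002,-0.006,0.56,0,0,0,-1],[-0.002,-0.006,0.59,0,0,0,-1],[-0.002,-0.006,0.59,0,0,0,-1],[-0.002,-0.006,0.59,0,0,0,-1],[-0.002,-0.006,0.59,0,0,0,-1]])

```text
time: 65.82
position: [0.6375, -0.0583, 0.1029]
ee_rot: [3.141, -0.002, 0.105]
ft_force: [-0.4, -0.3, -2.7]
opening: 0.0122
```

```bash
python3 - <<'E'
from h import *
plan(.6366,-.0584,.0855,6)
c=snap('wrist','w30.png'); snap('side','s30.png')
E
```

```text
t 65.83 pos [ 0.6375 -0.0583  0.1029] yaw 6.04 F [-0.4 -0.3 -2.7] open 0.0122
  shift [-0.006  0.     0.116] turn [ 0.0001 -0.0003  0.0001] | n 1 each [-0.006  0.     0.116] rows 0.3
```

View pics/s30.png

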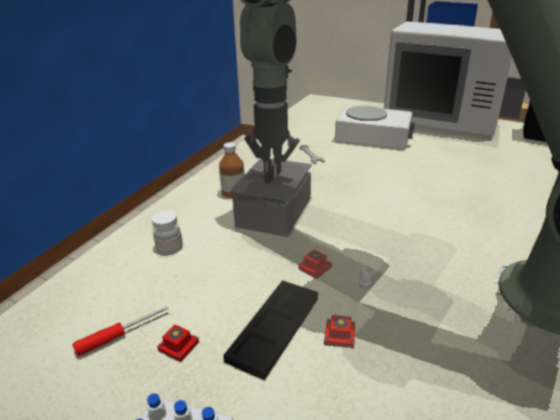

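View pics/w30.png

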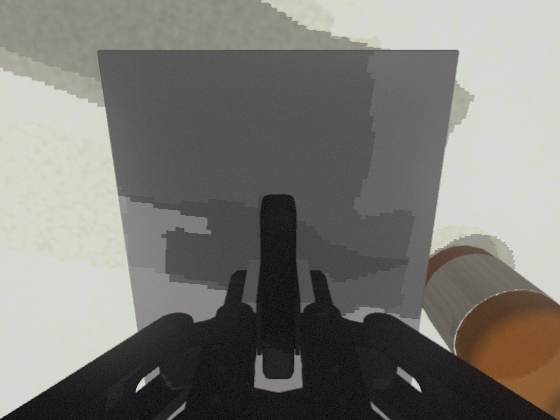

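Aligned over the box; lower in small steps.

Request:
jog_arm(targets=[[-0.004,0,0.03,0,0,0,-1],[-0.004,0,0.06,0,0,0,-1],[-0.004,0,0.075,0,0,0,-1],[-0.004,0,0.075,0,0,0,-1]])

```text
time: 66.42
position: [0.636, -0.0581, 0.0902]
ee_rot: [-3.141, 0.001, 0.105]
ft_force: [0.3, -0.8, -2.5]
opening: 0.0121
```

Request:
jog_arm(targets=[[0,0,0.015,0,0,0,-1],[0,0,0.027,0,0,0,-1],[0,0,0.027,0,0,0,-1]])

```text
time: 66.8
position: [0.6361, -0.0582, 0.0863]
ee_rot: [-3.142, 0.0, 0.105]
ft_force: [-1.1, 0.3, -3.7]
opening: 0.0116
```

Request:
jog_arm(targets=[[0,0,0.006,0,0,0,-1],[0,0,0.01,0,0,0,-1],[0,0,0.01,0,0,0,-1]])

```text
time: 67.18
position: [0.6363, -0.0582, 0.0853]
ee_rot: [3.141, -0.0, 0.105]
ft_force: [-2.0, -0.3, -1.5]
opening: 0.0129
```

Request:
jog_arm(targets=[[0,0,0.006,0,0,0,-1],[0,0,0.006,0,0,0,-1]])

```text
time: 67.42
position: [0.6363, -0.0582, 0.0852]
ee_rot: [3.141, -0.001, 0.105]
ft_force: [-3.6, 0.7, 5.5]
opening: 0.0122
```

Seated at TCP 85.2 mm (expected ~85). Release and check.

Request:
jog_arm(targets=[[0,0,-0.003,0,0,0,-0.5],[0,0,-0.003,0,0,0,-0.2],[0,0,-0.003,0,0,0,0],[0,0,-0.003,0,0,0,0],[0,0,-0.003,0,0,0,0]])

```text
time: 68.05
position: [0.6362, -0.0582, 0.0845]
ee_rot: [-3.142, 0.0, 0.105]
ft_force: [-0.8, -0.2, 0.4]
opening: 0.0429
```

Request:
jog_arm(targets=[[0,0,-0.1,0,0,0,0],[0,0,-0.4,0,0,0,0],[0,0,-0.7,0,0,0,0],[0,0,-0.7,0,0,0,0]])

```text
time: 68.55
position: [0.6393, -0.0588, 0.1953]
ee_rot: [3.139, -0.009, 0.106]
ft_force: [0.8, 0.2, -0.2]
opening: 0.0429
```

Request:
jog_arm(targets=[[-0.5,-0.6,0,0,0,0,0],[-0.9,-0.9,0,0,0,0,0],[-1,-1,0,0,0,0,0],[-1,-1,0,0,0,0,0],[-1,-1,0,0,0,0,0],[-1,-1,0,0,0,0,0]])

```text
time: 69.3
position: [0.4723, 0.0748, 0.1898]
ee_rot: [3.141, -0.001, 0.105]
ft_force: [-0.0, 0.3, 0.8]
opening: 0.0428
```

Request:
jog_arm(targets=[[0,-1,0,0,0,0,0],[0,-1,0,0,0,0,0],[0,-1,0,0,0,0,0],[0,-1,0,0,0,0,0]])

```text
time: 69.8
position: [0.4564, 0.2253, 0.1892]
ee_rot: [3.141, -0.0, 0.107]
ft_force: [-0.3, -0.3, -1.0]
opening: 0.0427
```

```bash
python3 - <<'E'
from h import *
t=snap('top','top31.png'); s=snap('side','s31.png'); snap('wrist','w31.png')
a=cv2.resize(cv2.convertScaleAbs(t['color'][145:220,240:340],alpha=1.5),None,fx=7,fy=7,interpolation=cv2.INTER_CUBIC); cv2.imwrite('pics/t31c.png',a)
a=cv2.resize(cv2.convertScaleAbs(s['color'][140:240,215:330],alpha=1.8),None,fx=6,fy=6,interpolation=cv2.INTER_CUBIC); cv2.imwrite('pics/s31c.png',a)
E
```

```text
(no output)
```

View pics/top31.png

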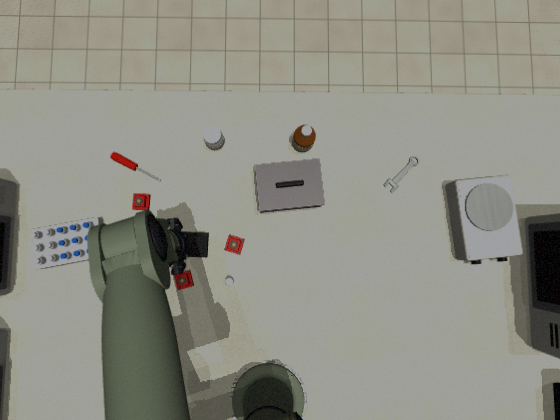

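View pics/t31c.png

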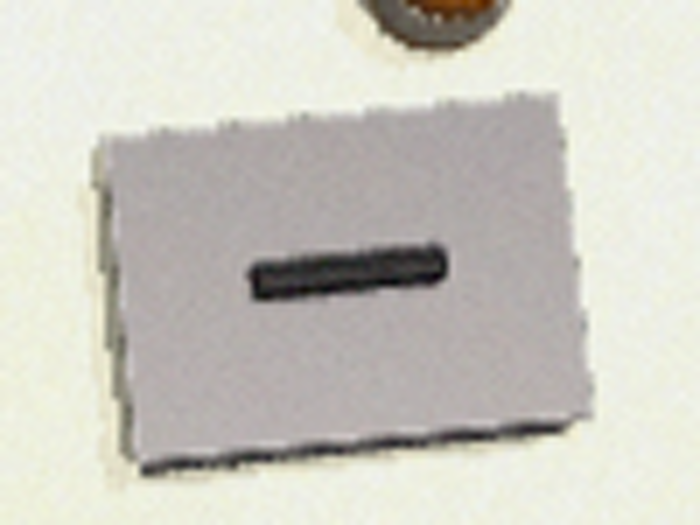

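View pics/s31c.png

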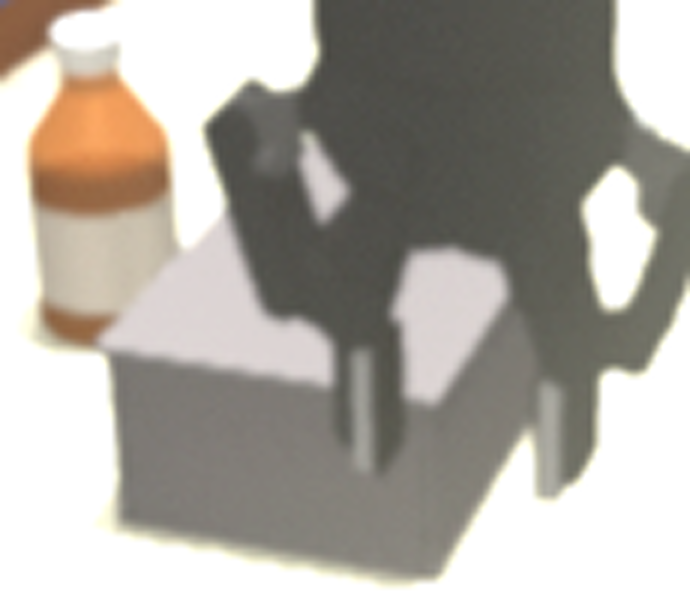

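```bash
python3 - <<'E'
from h import *
t=load('top31'); s=load('s31')
P=np.array([onz(t,(x+.5)/7-.5+240,(y+.5)/7-.5+145,.082)[:2]*1000 for x,y in [(102,138),(557,95),(592,415),(138,457)]])
print(P.round(1),tobox(P.mean(0)/1000),[np.linalg.norm(P[i]-P[(i+1)%4]).round(1) for i in range(4)])
# side: front-left(+x,+y) and (-x,+y) top corners of plate, at z=.082 in box frame; expected (+69,96),(-69,96)
for x,y in [(97,343),(437,403)]:
    for z in (.077,.082,.087): print(z,tobox(onz(s,(x+.5)/6-.5+215,(y+.5)/6-.5+140,z)))
E
```

```text
[[ 695.    44.9]
 [ 714.5 -146.3]
 [ 579.3 -159.8]
 [ 560.9   29. ]] [0.9 0.2] [np.float64(192.2), np.float64(135.9), np.float64(189.7), np.float64(135.0)]
0.077 [71.8 87.6]
0.082 [67.6 95.5]
0.087 [ 63.4 103.3]
0.077 [-66.8  89.9]
0.082 [-69.6  97.7]
0.087 [-72.3 105.6]
```

```bash
python3 -c "
from cell import *
print(hand_in(), observe()['time'])"
```

```text
the job is handed in; nothing more can be done
the job is handed in; nothing more can be done
```

The box is packed in the order asked, with the lid on, and the job is handed in at about 70 s of the 210 s allowed.

- **Castings:** all three steel castings stand upright on the box floor. I set each one down until the wrist force showed contact, and none was dropped.
- **Cover and gaskets:** the scene held one cover and three gaskets. The cover lies flat on the middle casting. The three gaskets are stacked flat on it, since there was no second cover to share them.
- **Lid:** it went on last.
- **Left alone:** the red look-alikes, bottles and tools were not touched.

**Last checks**
- **Castings:** the camera put their centres at y = −59.6, −1.2 and +56.3 mm in the box, against −58, 0 and +58 nominal. They were within 0.6 mm of the centre line in x.
- **Gasket stack:** the wrist picture showed it aligned and flat before the lid went on.
- **Lid:** it measures within about 1 mm of the box centre. Its plate corners, seen from the side, fit a plate top at 82 mm, which is the fully seated height. It made contact at tool height 85.2 mm, where 85 was expected.
- **Disagreement:** two readings of where the lid sat in the gripper differed by up to 5 mm along its length. It still dropped home within its 4 mm play.

No other check failed or disagreed.

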